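Load the substrate carrier on the bonder's vacuum stage

TASK

Load the loose steel substrate carrier onto the black work plate of the vacuum stage, slide its long edge home on both dowel pins and its short end on the end stop, and press it into that corner, on pins and stop together, with a firm, steady push for about a second, without ramming it. Then turn the hold knob until its white pointer line is on the long mark of the bezel, and pull the knob up all the way to lock it. Leave the carrier located and everything else on the bench where it is.

Things in the scene. Friction and masses are not known exactly. Their poses are not given: they have to be found in the camera images.
- carrier: Loose steel plate 84 x 130 x 12 mm (own x, y, z), 0.6 to 0.84 kg, slides easily (friction about 0.25), with two white ceramic circuits let in flush and a round pick-up post, 24 mm diameter, 34 mm tall on its middle (top 46 mm over the underside). Origin: centre of underside, z up. Same either way round. Starts on the bench left of the stage, yaw up to 0.6 rad. The post can turn in the fingers.
- stage: Fixed low cream housing 240 x 380 mm (own x, y). Origin: centre of its footprint at bench height; x points away from the robot, y to its left, turned up to 0.12 rad. Black work plate 200 x 220 mm, its centre 60 mm to +y of the origin, flat top 62 mm above the bench. The hold knob stands on the -y part, on a deck 55 mm above the bench.
- dowels: Two fixed steel pins, 12 mm diameter, 18 mm tall, near the far edge of the work plate, at y = +40 and -40 mm. Origin: midway between them at work plate height; axes as the stage. The carrier's long edge bears on both when its centre is 48 mm to -x of this origin.
- end_stop: Fixed steel block 50 x 22 x 20 mm (x, y, z) with two cap screws on top (to 25 mm), on the -y side of the work plate; its setting along y varies. Origin: centre of underside at work plate height; axes as the stage. It bears with its +y face, 11 mm from the origin: the carrier's short end touches when the carrier's centre is 76 mm to +y of this origin.
- knob_turn (a joint): Turn of the hold knob, rad, clockwise seen from above, free from 0 to 1.8, stays where left (friction 0.06 N m). Long mark on the bezel: 1.2, pointer along the stage's -x (towards the robot); short mark (vacuum off): 0. Starts between 0 and 0.4.
- knob_lift (a joint): How far the hold knob is pulled up, in m: 0 pushed in (as at the start), 0.010 all the way out, locked. Takes about 5 N to pull and stays where it is left.
- knob_grip (a point): Grip point on the hold knob's upright axis; rises with the knob. Black bar 50 mm long, 16 mm thick, from 23 mm below this point to 11 mm above, on a 52 mm round skirt over an 82 mm aluminium bezel. A white line on one end is the pointer: it points at pi + 1.2 - knob_turn in the stage's frame (counter-clockwise from its x).
- dish: Bystander: shallow glass dish 90 mm wide, 20 mm high, right of the stage, origin under its centre.
- solvent_bottle: Bystander: white plastic bottle 60 mm diameter, 150 mm tall, origin under its centre.
- screwdriver: Bystander: grey-handled screwdriver about 180 mm long lying in front of the stage, origin on the bench under it.
- chip_tray: Bystander: black chip tray 100 x 100 x 10 mm, origin under its centre.
- wire_spool: Bystander: aluminium wire spool 54 mm diameter, 26 mm high, right of the stage, origin under its centre.
- loupe: Bystander: black eye loupe 32 mm diameter, 28 mm high, standing on the deck of the stage in front of the hold knob, origin under its centre.
- tweezers: Bystander: steel tweezers 128 mm long, 9 mm high, lying on the work plate along its near edge, origin under their middle.
- parts_box: Bystander: white plastic box 70 x 90 x 22 mm in front of the stage, origin under its centre.
There are look-alikes about, which are no part of the job. Leave any green, pink or yellow look-alike of the carrier alone.

How it is judged (in metres and radians):
On the way, in this order (a step that is already met when the one before it is completed fails the run):
1. the carrier lies on the work plate, home on both dowels and the end stop, pressed on the dowels and on the stop together (over 1.5 N each) (x of carrier in the frame of dowels between -0.0495 and -0.0455 m and y of carrier in the frame of end_stop between 0.0735 and 0.0775 m and angle between the x axis of carrier and the x axis of stage, either way round below 0.02 rad and z of carrier in the frame of dowels below 0.002 m and angle between carrier's own z axis and vertical below 0.02 rad and contact force between carrier and dowels above 1.5 N and contact force between carrier and end_stop above 1.5 N), for 0.3 s.
2. the hold knob is turned to the long mark, still pushed in (value of joint knob_turn between 1.08 and 1.32 rad and value of joint knob_lift below 0.004 m), for 0.1 s.
At the end, for the whole second after the job is handed in: The carrier lies flat and still on the work plate, released, within 1.5 mm of bearing on the dowels and on the end stop and square to the stage within 0.02 rad; the hold knob points at the long mark within 0.12 rad and is pulled up at least 8 of its 10 mm (x of carrier in the frame of dowels between -0.0495 and -0.0455 m and y of carrier in the frame of end_stop between 0.0735 and 0.0775 m and angle between the x axis of carrier and the x axis of stage, either way round below 0.02 rad and z of carrier in the frame of dowels below 0.002 m and angle between carrier's own z axis and vertical below 0.02 rad and value of joint knob_turn between 1.08 and 1.32 rad and value of joint knob_lift above 0.008 m and linear speed of carrier below 0.01 m/s and contact force between carrier and the fingers below 0.1 N); the robot touches nothing.
It fails at once if the carrier is rammed against the dowels or the end stop (over 40 N) (contact force between carrier and dowels above 40 N or contact force between carrier and end_stop above 40 N).
It fails at once if a bystander is moved by more than 30 mm (distance of any of dish, solvent_bottle, screwdriver, chip_tray, wire_spool, loupe, tweezers, parts_box from where it was at the start of the episode above 0.03 m).
It also fails if it takes over 54 s, if anything falls off the work surface, if the arm or the gripper's body presses on something with over 40 N, if the wrist force passes 120 N, or if a joint passes its speed limit or range.

ROBOT

A 6-joint arm with a two-finger parallel gripper is mounted at the origin on the work surface. World frame = base frame: x ahead of the robot, y to its left, z up, the work surface at z = 0. Lengths are in m, angles in degrees, forces in N, time in s.
With the tool pointing down it reaches from about 0.275 to 1 m from the base axis. Payload 8.4 kg.
Tool frame: the origin (TCP) lies midway between the tips of the shut fingers; the grasp point (between the pads) lies 19 mm behind it; x points along the fingers, z is the direction in which the jaws open and shut, and the axes are right-handed (so a half turn about x gives the same grasp; the last joint's range is limited). The gripper opens to 85 mm and grips with 20 to 120 N. Pads are 22 mm wide; open, the fingers measure 114 mm over their backs; the gripper's body (76 mm by 85 mm) begins 54 mm behind the grasp point. The pads swing forward as they close: fully open they stand 13 mm farther back than shut.
Start: joints at [-63.793, 20.225, 93.587, -0, 66.188, -0.138], TCP at [0.277, -0.56, 0.231] pointing down, gripper open.
Joint ranges: [-150.9, 150.9], [-52.94, 120.26], [3.33, 152.33], [-74.26, 254.26], [0, 154.13], [-172.89, 172.89]. Speed limits (degrees/s): [127.2, 127.2, 159.86, 180, 180, 180].

INTERFACE

Orientations are given as a 3x3 rotation matrix whose columns are the frame's x, y, z axes.
In Python, from bench import sensors, snapshot, camera_model, ticket gives the robot as it stands. The module is installed in compiled form; this text tells all that it offers.
- The arm moves only by the tool carry_out, never from a script. Its argument "motion" is a list of rows, each an object of numbers: "dx", "dy", "dz": the shift along the tool's x, y, z in cm; "wx", "wy", "wz": the turn, a rotation vector about the tool's x, y, z in rad; "hand": the closure, from 0 (fully open) to 1 (shut). A call has 1 to 12 rows; each row shifts and turns the commanded pose from where the row before left it, along the tool's axes as they then stand; what a row does not reach is not made up. A row lasts 1/8 s, in which the tool goes at most 62.5 mm and 10.7 degrees, less where a joint would pass 70% of its speed; a pose out of reach is approached as far as the arm can. A call with a gripper value outside its range is refused whole. The fingers move at their own pace and stop on an object; "newtons" is the grip in N (left out, the last holds). Time passes only in rows, so rows that do not move let the fingers close. It gives the time, the measured TCP pose, the force and the opening at its end, in the units of the state.
- sensors.get_state(): the state, without advancing time (a new reading comes with each control period).
- snapshot(name): name is "scene" or "side" or "wrist"; returns the picture (400x640x3 uint8, red, green, blue); there is no depth.
- camera_model(name): a dict with "vertical_fov" (degrees; the focal length in pixels is half the picture's height over the tangent of half this angle, whatever the lens; pixels are square), "cx", "cy" (the principal point, pixels), "T" (4x4, takes a point from camera to world coordinates); the wrist camera has in their place "mount" (4x4, takes a point from camera to tool coordinates, whose origin is the TCP and whose axes are the tool frame's). Camera axes: x right, y down, z forward; pixel columns grow to the right and rows downward; lengths in m; the calibration is good to about 2 mm. A picture is of the moment at which its call begins: read the wrist's pose just before it. camera_model takes no time and is no camera call.
- ticket.sign_off(): hands the job in, once; it reports no verdict.
The state is a dict: "t": time; "qpos": joint angles; "qvel": joint speeds; "tau": joint torques, N m; "tool_pos": TCP position; "eef_rot": TCP orientation; "wrist_force": force on the tool from outside, world axes, zero at the start; "wrist_torque": the same for the moment, N m; "grip_width": finger opening in m.
Only numpy, scipy, OpenCV 4.12 (cv2) and the standard library are available. Lean on these libraries where they do the work, as an engineer would, in place of code of your own. Each camera call takes 0.05 s, during which the arm holds its last target.

## Working session

There is one attempt and no reset: what is moved stays moved. The work goes in short steps, Python scripts to look and compute and a tool call to move; the robot and the scene stay as the last step left them, time stands still between calls to the robot, and variables do not carry over. Pictures are saved under pics/ and viewed, and the job is handed in when it is done.

Besides the shell and the picture viewer there is one more tool, called after "Emit:" by a JSON object that holds its "op" and its "data", one argument or row to a line. carry_out: Moves the arm, as the interface text tells. Its arguments: {"type":"object","properties":{"motion":{"type":"array","items":{"type":"object","properties":{"dx":{"type":"number"},"dy":{"type":"number"},"dz":{"type":"number"},"wx":{"type":"number"},"wy":{"type":"number"},"wz":{"type":"number"},"hand":{"type":"number"}}}},"newtons":{"type":"number"}},"required":["motion"]}

```bash
ls; mkdir -p pics; python3 - <<'E'
from bench import sensors, snapshot, camera_model
import cv2,numpy as np
np.set_printoptions(precision=4,suppress=True)
s=sensors.get_state(); print(s)
for n in("scene","side","wrist"):
    im=snapshot(n); cv2.imwrite(f"pics/{n}0.png",im[:,:,::-1]); print(n,camera_model(n))
E
```

```text
pics
{'t': 0.0, 'qpos': array([-63.7934,  20.2611,  93.6296,   0.0006,  66.1886,  -0.138 ]), 'qvel': array([ 0.0084, -0.0355, -0.1327, -0.033 ,  0.0438,  0.1508]), 'tau': array([ -0.0054, -60.5266, -34.2073,  -0.0004,   0.0093,  -0.    ]), 'tool_pos': array([ 0.2771, -0.5597,  0.2306]), 'eef_rot': array([[-0.0006,  0.8961,  0.4438],
       [ 0.0012,  0.4438, -0.8961],
       [-1.    ,  0.    , -0.0014]]), 'wrist_force': array([ 1.327 , -0.4103,  0.7741]), 'wrist_torque': array([0.0021, 0.0234, 0.0288]), 'grip_width': 0.08531041969612131}
scene {'vertical_fov': 51.598682757782605, 'cx': 324.22382440925844, 'cy': 201.42540517461651, 'T': array([[ 0.6576,  0.6479, -0.3845,  1.0147],
       [ 0.7533, -0.5687,  0.3302, -0.3559],
       [-0.0047, -0.5068, -0.8621,  1.262 ],
       [ 0.    ,  0.    ,  0.    ,  1.    ]])}
side {'vertical_fov': 54.60491180028028, 'cx': 325.43232192037806, 'cy': 199.27231469344866, 'T': array([[ 0.9995, -0.0086,  0.029 ,  0.4565],
       [-0.0249, -0.7747,  0.6318, -0.6359],
       [ 0.017 , -0.6322, -0.7746,  0.9667],
       [ 0.    ,  0.    ,  0.    ,  1.    ]])}
wrist {'vertical_fov': 62.823725862395804, 'cx': 317.11477053120814, 'cy': 204.23617461642564, 'mount': array([[ 0.0002, -0.2667,  0.9638, -0.1426],
       [ 0.0001, -0.9638, -0.2667,  0.0693],
       [ 1.    ,  0.0001, -0.0001, -0.0003],
       [ 0.    ,  0.    ,  0.    ,  1.    ]])}
```

View pics/scene0.png

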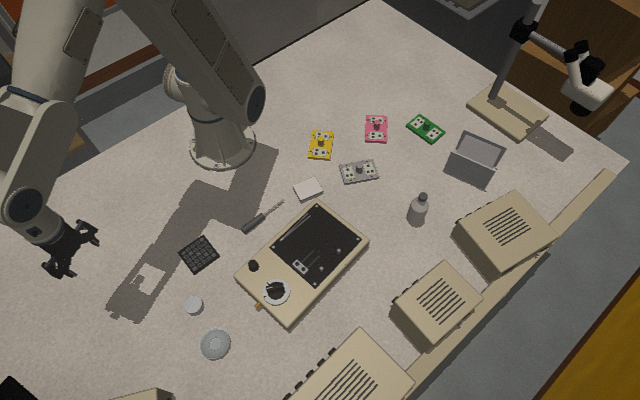

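View pics/side0.png

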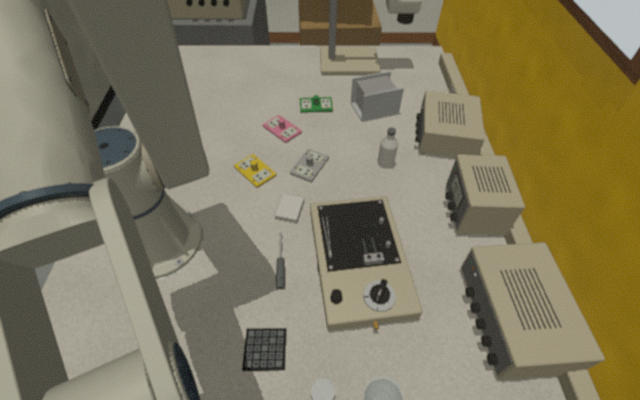

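View pics/wrist0.png

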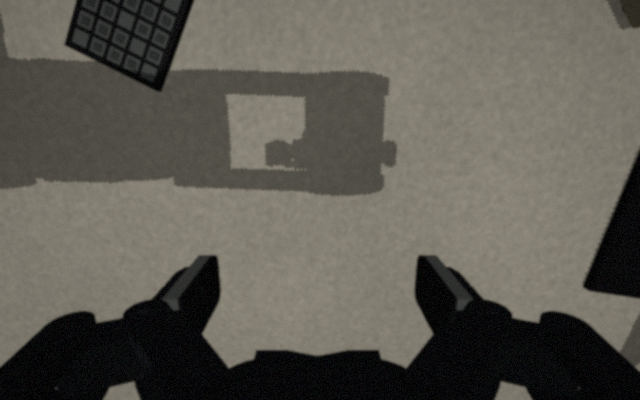

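The grey carrier is at scene (359,171) and side (310,165). The yellow, pink and green look-alikes are at (320,145), (376,128) and (425,129). Only the grey one is steel, so I'll enlarge that and the stage.

```bash
python3 - <<'E'
import cv2
a=cv2.imread("pics/scene0.png");b=cv2.imread("pics/side0.png")
def crop(im,x,y,w,h,k,n):cv2.imwrite(n,cv2.resize(im[y:y+h,x:x+w],None,fx=k,fy=k,interpolation=cv2.INTER_CUBIC))
crop(a,225,190,155,145,5,"pics/c1.png")
crop(a,300,105,150,90,5,"pics/c2.png")
crop(b,300,190,125,140,4.2,"pics/c3.png")
crop(b,230,90,110,110,5,"pics/c4.png")
E
```

```text
(no output)
```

View pics/c1.png

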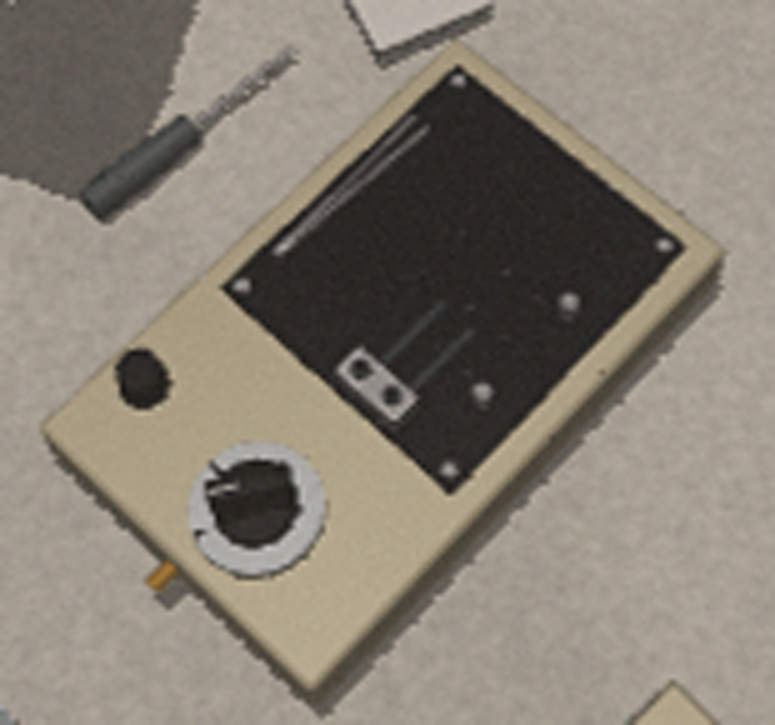

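View pics/c2.png

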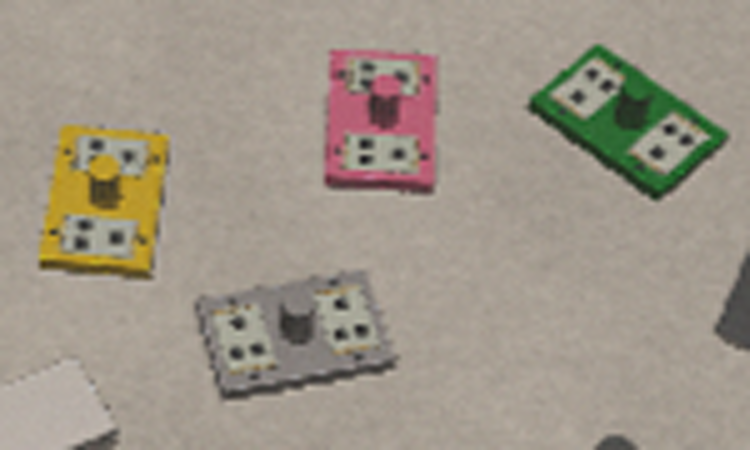

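View pics/c3.png

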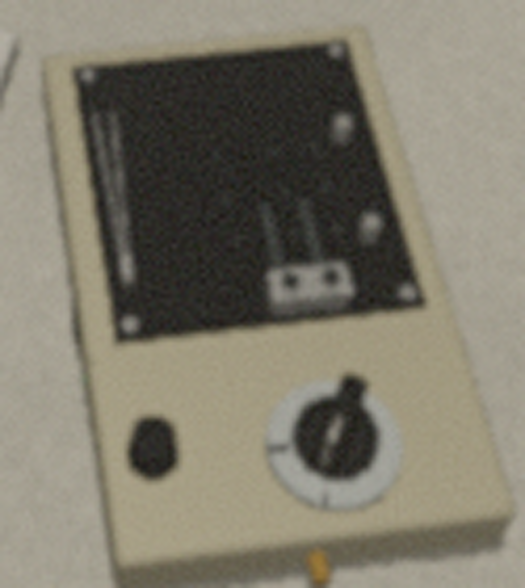

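View pics/c4.png

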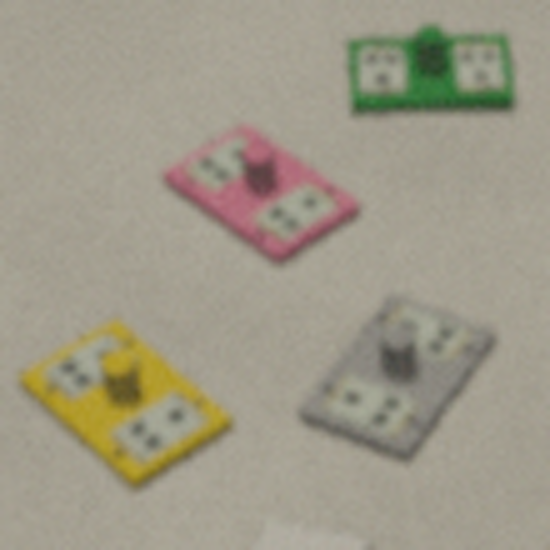

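```bash
cat > h.py <<'E'
import numpy as np, cv2
from bench import sensors, snapshot, camera_model
from scipy.optimize import least_squares
np.set_printoptions(precision=4,suppress=True)
def cam(n):
    m=camera_model(n); f=200/np.tan(np.radians(m["vertical_fov"]/2)); return f,m["cx"],m["cy"]
def Tcam(n,s=None):
    m=camera_model(n)
    if n!="wrist": return m["T"]
    s=s or sensors.get_state(); W=np.eye(4); W[:3,:3]=s["eef_rot"]; W[:3,3]=s["tool_pos"]; return W@m["mount"]
def proj(P,n,T=None):
    f,cx,cy=cam(n); T=Tcam(n) if T is None else T
    p=(np.atleast_2d(P)-T[:3,3])@T[:3,:3]
    return np.c_[cx+f*p[:,0]/p[:,2],cy+f*p[:,1]/p[:,2]]
def ray(uv,z,n,T=None):
    f,cx,cy=cam(n); T=Tcam(n) if T is None else T
    uv=np.atleast_2d(np.array(uv,float)); d=np.c_[(uv[:,0]-cx)/f,(uv[:,1]-cy)/f,np.ones(len(uv))]@T[:3,:3].T
    return T[:3,3]+d*((z-T[2,3])/d[:,2])[:,None]
def cr(uv,x0,y0,k): return (np.atleast_2d(np.array(uv,float))+.5)/k-.5+[x0,y0]
def rz(a): return np.array([[np.cos(a),-np.sin(a)],[np.sin(a),np.cos(a)]])
E
python3 - <<'E'
from h import *
A=cr([(457,65),(685,245),(452,494),(220,288)],225,190,5)
B=cr([(75,68),(350,42),(425,303),(117,341)],300,190,4.2)
L=np.array([[-.1,.17],[.1,.17],[.1,-.05],[-.1,-.05]])
for n,u in(("scene",A),("side",B)):
    P=ray(u,.062,n)[:,:2]; print(n,P, [np.linalg.norm(P[i]-P[i-1]) for i in range(4)])
    r=least_squares(lambda q:((L@rz(q[2]).T+q[:2])-P).ravel(),[.6,0,0]); print(r.x, r.fun.reshape(4,2))
# pins tops z=.08, bases
for n,u in(("scene",cr([(569,300),(482,391)],225,190,5)),("side",cr([(342,121),(372,217)],300,190,4.2))):
    print("pins",n,ray(u,.080,n)[:,:2])
print("stop",ray(cr([(378,384)],225,190,5),.082,"scene"),ray(cr([(311,279)],300,190,4.2),.082,"side"))
print("bezel",ray(cr([(258,510)],225,190,5),.057,"scene"),ray(cr([(334,444)],300,190,4.2),.057,"side"))
print("post",ray(cr([(297,298)],300,105,5),.046,"scene"),ray(cr([(398,338)],230,90,5),.046,"side"))
c1=cr([(195,297),(363,270),(397,356),(226,388)],300,105,5); c2=cr([(395,296),(496,330),(409,450),(300,412)],230,90,5)
for n,u in(("scene",c1),("side",c2)):
    P=ray(u,.012,n)[:,:2]; print(n,P,P.mean(0),[np.linalg.norm(P[i]-P[i-1]) for i in range(4)],[np.degrees(np.arctan2(*(P[i]-P[i-1])[::-1])) for i in range(4)])
E
```

```text
scene [[ 0.4648  0.0799]
 [ 0.6621  0.1028]
 [ 0.6889 -0.1158]
 [ 0.49   -0.1389]] [np.float64(0.22020039790012833), np.float64(0.19862361046930904), np.float64(0.2202297378236444), np.float64(0.2002725318996243)]
[ 0.5835 -0.0776  0.1172] [[-0.0005 -0.0003]
 [ 0.0008  0.0001]
 [-0.0003  0.0002]
 [-0.     -0.0001]]
side [[ 0.466   0.0771]
 [ 0.6641  0.0986]
 [ 0.6865 -0.1159]
 [ 0.4896 -0.14  ]] [np.float64(0.2183641610560243), np.float64(0.19926381486603595), np.float64(0.21571928075143948), np.float64(0.19834298755334853)]
[ 0.5832 -0.0797  0.1101] [[-0.0009  0.0012]
 [-0.0003  0.0016]
 [ 0.0016 -0.0025]
 [-0.0004 -0.0004]]
pins scene [[ 0.6471  0.0158]
 [ 0.6568 -0.0639]]
pins side [[ 0.6463  0.0151]
 [ 0.6569 -0.0623]]
stop [[ 0.6125 -0.1089  0.082 ]] [[ 0.6121 -0.1092  0.082 ]]
bezel [[ 0.6185 -0.2087  0.057 ]] [[ 0.6185 -0.2088  0.057 ]]
post [[0.4379 0.306  0.046 ]] [[0.4409 0.2981 0.046 ]]
scene [[0.3713 0.2684]
 [0.4357 0.3791]
 [0.5072 0.3434]
 [0.4456 0.2313]] [0.44   0.3056] [np.float64(0.08306031144443872), np.float64(0.12802301250038442), np.float64(0.07986325278544477), np.float64(0.12791341415850635)] [np.float64(153.46488651393616), np.float64(59.79701765194855), np.float64(-26.495543645775044), np.float64(-118.77213137658963)]
side [[0.4381 0.3749]
 [0.5089 0.34  ]
 [0.4478 0.2274]
 [0.3745 0.2625]] [0.4423 0.3012] [np.float64(0.12915869076674408), np.float64(0.07894189362833286), np.float64(0.12818191280557784), np.float64(0.08129219248865384)] [np.float64(60.475147701385346), np.float64(-26.235743467997615), np.float64(-118.50018310378243), np.float64(154.37330807230936)]
```

Emit:
{"op": "carry_out", "data": {
  "motion": [
    {"dy": 3.53, "dz": -4.68, "hand": 0},
    {"dy": 3.53, "dz": -4.68},
    {"dy": 3.53, "dz": -4.68},
    {"dy": 3.53, "dz": -4.68},
    {"dy": 3.53, "dz": -4.68},
    {"dy": 3.53, "dz": -4.68},
    {"dy": 3.53, "dz": -4.68},
    {"dy": 3.53, "dz": -4.68},
    {"dy": 3.53, "dz": -4.68},
    {"dy": 3.53, "dz": -4.68},
    {"dy": 3.53, "dz": -4.68},
    {"dy": 3.53, "dz": -4.68}
  ]
}}

```text
invalid input
```

Emit:
{"op": "carry_out", "data": {
  "motion": [
    {"dy": 3.53, "dz": -4.68},
    {"dy": 3.53, "dz": -4.68},
    {"dy": 3.53, "dz": -4.68},
    {"wx": -0.151},
    {"wx": -0.151},
    {"wx": -0.151},
    {"wx": -0.151},
    {"hand": 0}
  ]
}}

```text
invalid input
```

```bash
python3 - <<'E'
from h import *
s=sensors.get_state(); print(s["t"],s["tool_pos"],s["eef_rot"],s["wrist_force"])
np.save("w1.npy",Tcam("wrist",s)); cv2.imwrite("pics/w1.png",snapshot("wrist")[:,:,::-1])
E
```

```text
0.15 [ 0.2772 -0.5598  0.2307] [[-0.0004  0.8961  0.4438]
 [ 0.001   0.4438 -0.8961]
 [-1.      0.     -0.0011]] [0.7993 0.0837 0.1484]
```

View pics/w1.png

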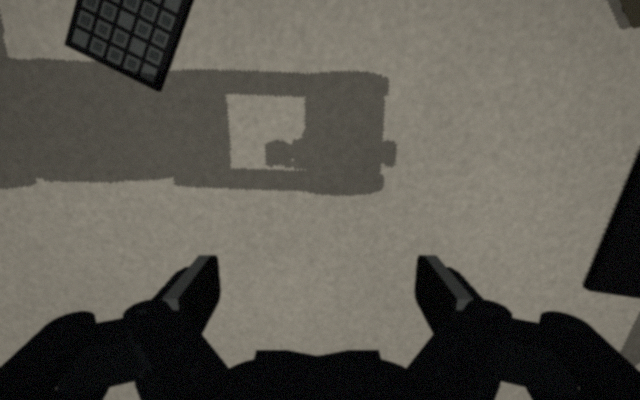

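The call was refused, and the picture shows the arm hasn't moved. I'll try rows with every key filled in.

Emit:
{"op": "carry_out", "data": {
  "motion": [
    {"dx": 0, "dy": 3.53, "dz": -4.68, "wx": 0, "wy": 0, "wz": 0, "hand": 0}
  ]
}}

```text
t: 0.32
tool_pos: [0.2881, -0.5043, 0.2308]
eef_rot: [[0.0, 0.897, 0.442], [-0.001, 0.442, -0.897], [-1.0, -0.0, 0.001]]
wrist_force: [0.3, 1.0, 0.3]
grip_width: 0.0855
```

Emit:
{"op": "carry_out", "data": {
  "motion": [
    {"dx": 0, "dy": 3.53, "dz": -4.68, "wx": 0, "wy": 0, "wz": 0, "hand": 0},
    {"dx": 0, "dy": 3.53, "dz": -4.68, "wx": 0, "wy": 0, "wz": 0, "hand": 0},
    {"dx": 0, "dy": 3.53, "dz": -4.68, "wx": 0, "wy": 0, "wz": 0, "hand": 0},
    {"dx": 0, "dy": 3.53, "dz": -4.68, "wx": 0, "wy": 0, "wz": 0, "hand": 0},
    {"dx": 0, "dy": 3.53, "dz": -4.68, "wx": 0, "wy": 0, "wz": 0, "hand": 0},
    {"dx": 0, "dy": 3.53, "dz": -4.68, "wx": 0, "wy": 0, "wz": 0, "hand": 0},
    {"dx": 0, "dy": 3.53, "dz": -4.68, "wx": 0, "wy": 0, "wz": 0, "hand": 0},
    {"dx": 0, "dy": 3.53, "dz": -4.68, "wx": 0, "wy": 0, "wz": 0, "hand": 0},
    {"dx": 0, "dy": 3.53, "dz": -4.68, "wx": 0, "wy": 0, "wz": 0, "hand": 0},
    {"dx": 0, "dy": 3.53, "dz": -4.68, "wx": 0, "wy": 0, "wz": 0, "hand": 0},
    {"dx": 0, "dy": 3.53, "dz": -4.68, "wx": 0, "wy": 0, "wz": 0, "hand": 0}
  ]
}}

```text
t: 1.7
tool_pos: [0.4078, 0.1332, 0.2315]
eef_rot: [[0.001, 0.896, 0.444], [0.0, 0.444, -0.896], [-1.0, 0.001, 0.0]]
wrist_force: [1.6, -0.5, 0.2]
grip_width: 0.0851
```

Emit:
{"op": "carry_out", "data": {
  "motion": [
    {"dx": 0, "dy": 3.53, "dz": -4.68, "wx": 0, "wy": 0, "wz": 0, "hand": 0},
    {"dx": 0, "dy": 3.53, "dz": -4.68, "wx": 0, "wy": 0, "wz": 0, "hand": 0},
    {"dx": 0, "dy": 3.53, "dz": -4.68, "wx": 0, "wy": 0, "wz": 0, "hand": 0},
    {"dx": 0, "dy": 0, "dz": 0, "wx": -0.151, "wy": 0, "wz": 0, "hand": 0},
    {"dx": 0, "dy": 0, "dz": 0, "wx": -0.151, "wy": 0, "wz": 0, "hand": 0},
    {"dx": 0, "dy": 0, "dz": 0, "wx": -0.151, "wy": 0, "wz": 0, "hand": 0},
    {"dx": 0, "dy": 0, "dz": 0, "wx": -0.151, "wy": 0, "wz": 0, "hand": 0},
    {"dx": 0, "dy": 0, "dz": 0, "wx": 0, "wy": 0, "wz": 0, "hand": 0}
  ]
}}

```text
t: 2.7
tool_pos: [0.4402, 0.3039, 0.2312]
eef_rot: [[-0.0, 0.486, 0.874], [-0.0, 0.874, -0.486], [-1.0, -0.0, -0.0]]
wrist_force: [-0.3, -0.1, -0.2]
grip_width: 0.0857
```

```bash
python3 - <<'E'
from h import *
s=sensors.get_state(); print(s["t"],s["tool_pos"],s["eef_rot"],s["wrist_force"])
np.save("w1.npy",Tcam("wrist",s)); cv2.imwrite("pics/w2.png",snapshot("wrist")[:,:,::-1])
E
```

```text
2.7 [0.4402 0.3039 0.2312] [[-0.0002  0.4864  0.8737]
 [-0.0002  0.8737 -0.4864]
 [-1.     -0.0003 -0.0001]] [-0.3244 -0.1134 -0.1808]
```

View pics/w2.png

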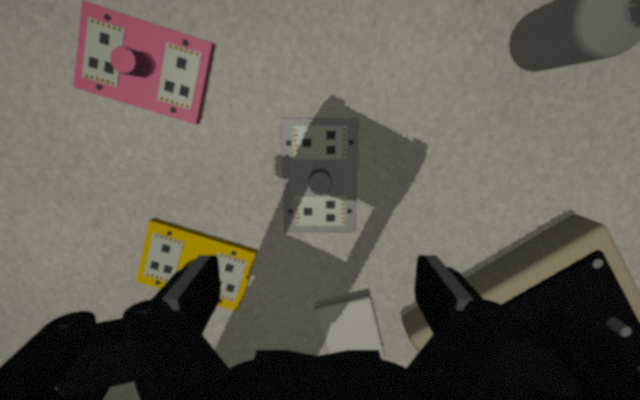

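Wrist view: the grey carrier's post top is at about (320,180), its upper corners at (281,118) and (358,119), its lower corners at (286,232) and (356,232). It is close to square with the image.

```bash
python3 - <<'E'
from h import *
T=np.load("w1.npy")
print(ray([(320,180)],.046,"wrist",T))
P=ray([(281,118),(358,119),(356,232),(286,232)],.012,"wrist",T); print(P,P.mean(0)); 
print(np.degrees(np.arctan2(*(P[0]-P[3])[1::-1])),np.degrees(np.arctan2(*(P[1]-P[2])[1::-1])))
im=cv2.imread("pics/w2.png")[100:250,240:400]; cv2.imwrite("pics/w2c.png",cv2.resize(cv2.convertScaleAbs(im,alpha=1.7),None,fx=4,fy=4,interpolation=2))
E
```

```text
[[0.4453 0.3056 0.046 ]]
[[0.4385 0.3788 0.012 ]
 [0.5099 0.3379 0.012 ]
 [0.4492 0.2248 0.012 ]
 [0.3774 0.2647 0.012 ]] [0.4437 0.3015 0.012 ]
61.81389121130382 61.762031061804265
```

View pics/w2c.png

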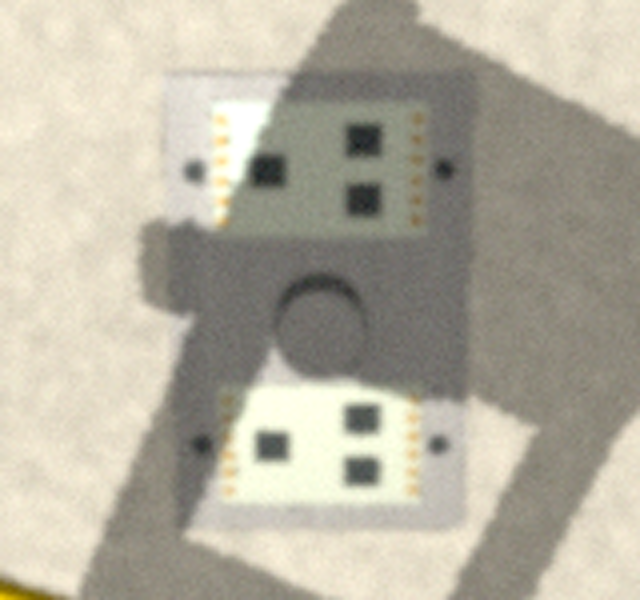

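Enlarged, it is a steel-grey plate with two white circuits and a grey post, so this is the one. I'm descending and gripping the post.

Emit:
{"op": "carry_out", "data": {
  "motion": [
    {"dx": 5, "dy": 0.1, "dz": 0.35, "wx": 0, "wy": 0, "wz": 0, "hand": 0},
    {"dx": 5, "dy": 0, "dz": 0, "wx": 0, "wy": 0, "wz": 0, "hand": 0},
    {"dx": 5, "dy": 0, "dz": 0, "wx": 0, "wy": 0, "wz": 0, "hand": 0},
    {"dx": 3.5, "dy": 0, "dz": 0, "wx": 0, "wy": 0, "wz": 0, "hand": 0},
    {"dx": 2, "dy": 0, "dz": 0, "wx": 0, "wy": 0, "wz": 0, "hand": 0},
    {"dx": 0.8, "dy": 0, "dz": 0, "wx": 0, "wy": 0, "wz": 0, "hand": 0},
    {"dx": 0, "dy": 0, "dz": 0, "wx": 0, "wy": 0, "wz": 0, "hand": 0}
  ]
}}

```text
t: 3.62
tool_pos: [0.4439, 0.3032, 0.0183]
eef_rot: [[-0.0, 0.487, 0.874], [-0.0, 0.874, -0.487], [-1.0, -0.0, -0.0]]
wrist_force: [0.4, 0.7, 0.3]
grip_width: 0.0856
```

Emit:
{"op": "carry_out", "data": {
  "motion": [
    {"dx": 0, "dy": 0, "dz": 0, "wx": 0, "wy": 0, "wz": 0, "hand": 0.5},
    {"dx": 0, "dy": 0, "dz": 0, "wx": 0, "wy": 0, "wz": 0, "hand": 1},
    {"dx": 0, "dy": 0, "dz": 0, "wx": 0, "wy": 0, "wz": 0, "hand": 1},
    {"dx": 0, "dy": 0, "dz": 0, "wx": 0, "wy": 0, "wz": 0, "hand": 1},
    {"dx": 0, "dy": 0, "dz": 0, "wx": 0, "wy": 0, "wz": 0, "hand": 1},
    {"dx": 0, "dy": 0, "dz": 0, "wx": 0, "wy": 0, "wz": 0, "hand": 1}
  ],
  "newtons": 60
}}

```text
t: 4.38
tool_pos: [0.4441, 0.3033, 0.019]
eef_rot: [[0.001, 0.486, 0.874], [0.0, 0.874, -0.486], [-1.0, 0.001, 0.0]]
wrist_force: [-0.4, -1.3, 6.2]
grip_width: 0.0227
```

```bash
python3 - <<'E'
from h import *
s=sensors.get_state(); print(s["t"],s["tool_pos"],s["eef_rot"],s["wrist_force"],s["grip_width"])
cv2.imwrite("pics/w3.png",snapshot("wrist")[:,:,::-1])
E
```

```text
4.375 [0.4441 0.3033 0.019 ] [[ 0.0006  0.4857  0.8741]
 [ 0.0004  0.8741 -0.4857]
 [-1.      0.0006  0.0003]] [-0.3666 -1.3454  6.203 ] 0.022667884431632944
```

View pics/w3.png

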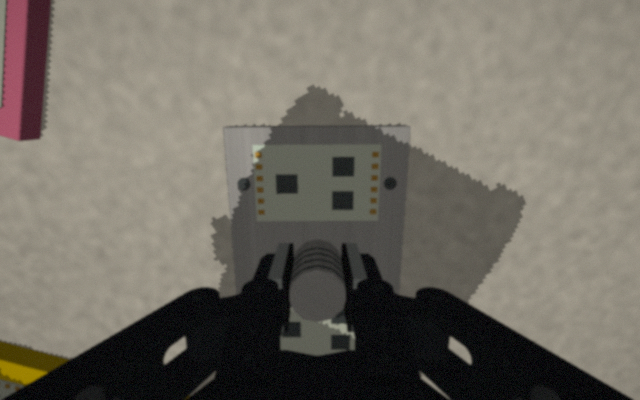

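The post is held (22.7 mm opening, vertical), and the carrier is square with the tool. Before moving I'll check where the bottle stands relative to the transit path.

```bash
python3 - <<'E'
from h import *
print(ray([(417,222)],0.01,"scene"),ray([(388,160)],.01,"side"))
E
```

```text
[[0.7261 0.3076 0.01  ]] [[0.715  0.3187 0.01  ]]
```

Emit:
{"op": "carry_out", "data": {
  "motion": [
    {"dx": -0.5, "dy": 0, "dz": 0, "wx": 0, "wy": 0, "wz": 0, "hand": 1},
    {"dx": -2.5, "dy": 0, "dz": 0, "wx": 0, "wy": 0, "wz": 0, "hand": 1},
    {"dx": -4, "dy": 0, "dz": 0, "wx": 0, "wy": 0, "wz": 0, "hand": 1},
    {"dx": -3, "dy": 0, "dz": 0, "wx": 0, "wy": 0, "wz": 0, "hand": 1},
    {"dx": -1, "dy": 0, "dz": 0, "wx": 0, "wy": 0, "wz": 0, "hand": 1}
  ]
}}

```text
t: 5.05
tool_pos: [0.4443, 0.3034, 0.1297]
eef_rot: [[0.002, 0.486, 0.874], [0.001, 0.874, -0.486], [-1.0, 0.002, 0.001]]
wrist_force: [-0.2, 0.3, -6.4]
grip_width: 0.0223
```

Emit:
{"op": "carry_out", "data": {
  "motion": [
    {"dx": 0, "dy": -1.14, "dz": 1.47, "wx": 0, "wy": 0, "wz": 0, "hand": 1},
    {"dx": 0, "dy": -2.14, "dz": 2.87, "wx": 0, "wy": 0, "wz": 0, "hand": 1},
    {"dx": 0, "dy": -2.14, "dz": 2.87, "wx": 0, "wy": 0, "wz": 0, "hand": 1},
    {"dx": 0, "dy": -2.14, "dz": 2.87, "wx": 0, "wy": 0, "wz": 0, "hand": 1},
    {"dx": 0, "dy": -2.14, "dz": 2.87, "wx": 0, "wy": 0, "wz": 0, "hand": 1},
    {"dx": 0, "dy": -2.14, "dz": 2.87, "wx": 0, "wy": 0, "wz": 0, "hand": 1},
    {"dx": 0, "dy": -2.14, "dz": 2.87, "wx": 0, "wy": 0, "wz": 0, "hand": 1},
    {"dx": 0, "dy": -2.14, "dz": 2.87, "wx": 0, "wy": 0, "wz": 0, "hand": 1},
    {"dx": 0, "dy": -2.14, "dz": 2.87, "wx": 0, "wy": 0, "wz": 0, "hand": 1},
    {"dx": 0, "dy": -2.14, "dz": 2.87, "wx": 0, "wy": 0, "wz": 0, "hand": 1},
    {"dx": 0, "dy": -1.0, "dz": 1.4, "wx": 0, "wy": 0, "wz": 0, "hand": 1}
  ]
}}

```text
t: 6.42
tool_pos: [0.5902, -0.0257, 0.1265]
eef_rot: [[-0.003, 0.487, 0.873], [-0.0, 0.873, -0.487], [-1.0, -0.002, -0.002]]
wrist_force: [0.3, -0.0, -6.1]
grip_width: 0.0225
```

Emit:
{"op": "carry_out", "data": {
  "motion": [
    {"dx": 0, "dy": 0, "dz": 0, "wx": -0.06, "wy": 0, "wz": 0, "hand": 1},
    {"dx": 0, "dy": 0, "dz": 0, "wx": -0.1, "wy": 0, "wz": 0, "hand": 1},
    {"dx": 0, "dy": 0, "dz": 0, "wx": -0.1, "wy": 0, "wz": 0, "hand": 1},
    {"dx": 0, "dy": 0, "dz": 0, "wx": -0.1, "wy": 0, "wz": 0, "hand": 1},
    {"dx": 0, "dy": 0, "dz": 0, "wx": -0.1, "wy": 0, "wz": 0, "hand": 1},
    {"dx": 0, "dy": 0, "dz": 0, "wx": -0.1, "wy": 0, "wz": 0, "hand": 1},
    {"dx": 0, "dy": 0, "dz": 0, "wx": -0.064, "wy": 0, "wz": 0, "hand": 1},
    {"dx": 0, "dy": 0, "dz": 0, "wx": 0, "wy": 0, "wz": 0, "hand": 1}
  ]
}}

```text
t: 7.42
tool_pos: [0.5898, -0.0233, 0.1271]
eef_rot: [[-0.002, -0.116, 0.993], [0.0, 0.993, 0.116], [-1.0, 0.0, -0.002]]
wrist_force: [-0.1, 0.6, -6.0]
grip_width: 0.0221
```

```bash
python3 - <<'E'
from h import *
s=sensors.get_state(); print(s["t"],s["tool_pos"],s["eef_rot"],s["wrist_force"],s["grip_width"])
np.save("w4.npy",Tcam("wrist",s))
cv2.imwrite("pics/w4.png",snapshot("wrist")[:,:,::-1])
im=snapshot("scene")[:,:,::-1];cv2.imwrite("pics/s4.png",cv2.resize(im[150:300,200:400],None,fx=4,fy=4,interpolation=2))
E
```

```text
7.425 [ 0.5898 -0.0233  0.1271] [[-0.0022 -0.1163  0.9932]
 [ 0.0002  0.9932  0.1163]
 [-1.      0.0004 -0.0022]] [-0.1007  0.5992 -5.956 ] 0.022118049572499514
```

View pics/w4.png

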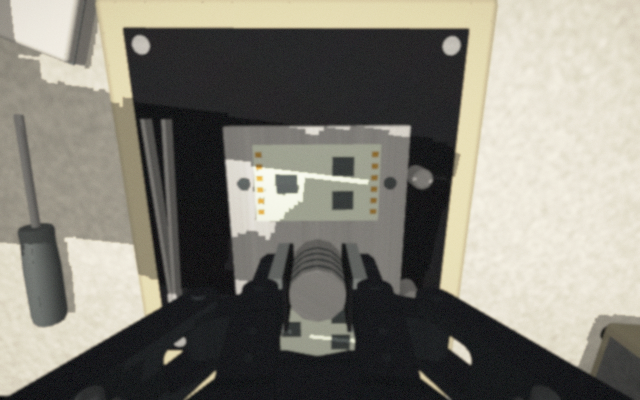

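View pics/s4.png

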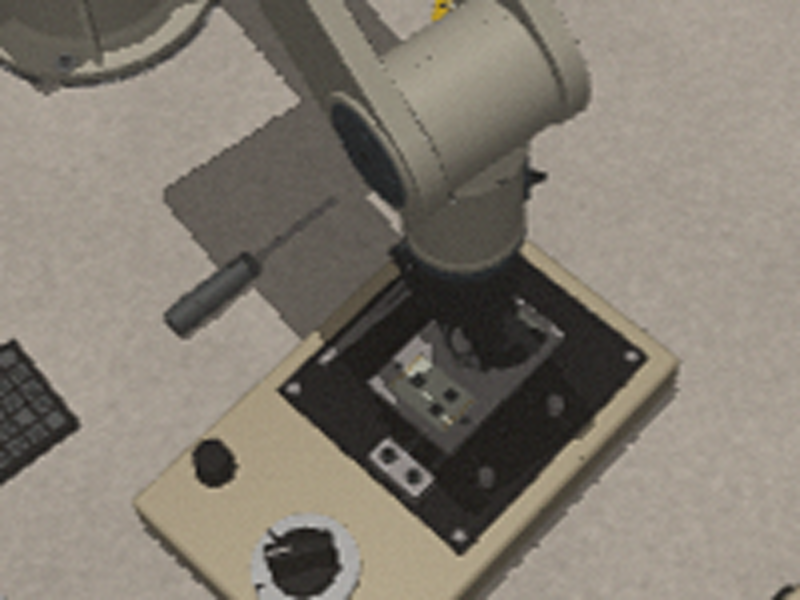

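Wrist view: the carrier's top edge (224,127)–(411,126) is parallel to the plate edge (124,28)–(467,28), so it is square with the stage. It clears the pin at (420,178). I'll lower it.

Emit:
{"op": "carry_out", "data": {
  "motion": [
    {"dx": 1, "dy": 0, "dz": 0, "wx": 0, "wy": 0, "wz": 0, "hand": 1},
    {"dx": 1.5, "dy": 0, "dz": 0, "wx": 0, "wy": 0, "wz": 0, "hand": 1},
    {"dx": 1.0, "dy": 0, "dz": 0, "wx": 0, "wy": 0, "wz": 0, "hand": 1},
    {"dx": 0.5, "dy": 0, "dz": 0, "wx": 0, "wy": 0, "wz": 0, "hand": 1},
    {"dx": 0.2, "dy": 0, "dz": 0, "wx": 0, "wy": 0, "wz": 0, "hand": 1},
    {"dx": 0.1, "dy": 0, "dz": 0, "wx": 0, "wy": 0, "wz": 0, "hand": 1},
    {"dx": 0, "dy": 0, "dz": 0, "wx": 0, "wy": 0, "wz": 0, "hand": 1}
  ]
}}

```text
t: 8.4
tool_pos: [0.5911, -0.0233, 0.0856]
eef_rot: [[0.001, -0.117, 0.993], [-0.0, 0.993, 0.117], [-1.0, -0.0, 0.001]]
wrist_force: [0.2, -0.3, -6.5]
grip_width: 0.0222
```

Emit:
{"op": "carry_out", "data": {
  "motion": [
    {"dx": 0.1, "dy": 0, "dz": 0, "wx": 0, "wy": 0, "wz": 0, "hand": 1},
    {"dx": 0.1, "dy": 0, "dz": 0, "wx": 0, "wy": 0, "wz": 0, "hand": 1},
    {"dx": 0, "dy": 0, "dz": 0, "wx": 0, "wy": 0, "wz": 0, "hand": 1}
  ]
}}

```text
t: 8.78
tool_pos: [0.5908, -0.0232, 0.0833]
eef_rot: [[-0.0, -0.117, 0.993], [0.0, 0.993, 0.117], [-1.0, 0.0, -0.0]]
wrist_force: [-0.1, 0.8, -6.6]
grip_width: 0.0221
```

Emit:
{"op": "carry_out", "data": {
  "motion": [
    {"dx": 0.1, "dy": 0, "dz": 0, "wx": 0, "wy": 0, "wz": 0, "hand": 1},
    {"dx": 0.1, "dy": 0, "dz": 0, "wx": 0, "wy": 0, "wz": 0, "hand": 1},
    {"dx": 0, "dy": 0, "dz": 0, "wx": 0, "wy": 0, "wz": 0, "hand": 1}
  ]
}}

```text
t: 9.15
tool_pos: [0.5908, -0.0233, 0.0812]
eef_rot: [[-0.0, -0.117, 0.993], [0.0, 0.993, 0.117], [-1.0, 0.0, -0.0]]
wrist_force: [-0.9, 0.0, -5.5]
grip_width: 0.0224
```

Emit:
{"op": "carry_out", "data": {
  "motion": [
    {"dx": 0.05, "dy": 0, "dz": 0, "wx": 0, "wy": 0, "wz": 0, "hand": 1},
    {"dx": 0.05, "dy": 0, "dz": 0, "wx": 0, "wy": 0, "wz": 0, "hand": 1},
    {"dx": 0, "dy": 0, "dz": 0, "wx": 0, "wy": 0, "wz": 0, "hand": 1}
  ]
}}

```text
t: 9.52
tool_pos: [0.5909, -0.0233, 0.081]
eef_rot: [[0.0, -0.117, 0.993], [0.0, 0.993, 0.117], [-1.0, -0.0, 0.0]]
wrist_force: [-4.9, 0.6, 5.2]
grip_width: 0.0223
```

The underside touched the plate at TCP z = 0.081, as expected. I'll ease off slightly and slide towards the pins.

Emit:
{"op": "carry_out", "data": {
  "motion": [
    {"dx": -0.05, "dy": 0, "dz": 0, "wx": 0, "wy": 0, "wz": 0, "hand": 1},
    {"dx": 0, "dy": -0.2, "dz": 0.2, "wx": 0, "wy": 0, "wz": 0, "hand": 1},
    {"dx": 0, "dy": -0.3, "dz": 0.3, "wx": 0, "wy": 0, "wz": 0, "hand": 1},
    {"dx": 0, "dy": -0.2, "dz": 0.2, "wx": 0, "wy": 0, "wz": 0, "hand": 1},
    {"dx": 0, "dy": 0, "dz": 0, "wx": 0, "wy": 0, "wz": 0, "hand": 1}
  ]
}}

```text
t: 10.15
tool_pos: [0.5994, -0.0297, 0.081]
eef_rot: [[0.001, -0.117, 0.993], [-0.0, 0.993, 0.117], [-1.0, -0.0, 0.001]]
wrist_force: [-0.4, 1.3, 3.4]
grip_width: 0.022
```

Emit:
{"op": "carry_out", "data": {
  "motion": [
    {"dx": 0, "dy": 0, "dz": 0.1, "wx": 0, "wy": 0, "wz": 0, "hand": 1},
    {"dx": 0, "dy": 0, "dz": 0.1, "wx": 0, "wy": 0, "wz": 0, "hand": 1},
    {"dx": 0, "dy": 0, "dz": 0.05, "wx": 0, "wy": 0, "wz": 0, "hand": 1},
    {"dx": 0, "dy": 0, "dz": 0, "wx": 0, "wy": 0, "wz": 0, "hand": 1}
  ]
}}

```text
t: 10.65
tool_pos: [0.6008, -0.0296, 0.081]
eef_rot: [[-0.001, -0.117, 0.993], [-0.001, 0.993, 0.117], [-1.0, -0.0, -0.001]]
wrist_force: [-5.9, -0.7, 7.2]
grip_width: 0.0221
```

Emit:
{"op": "carry_out", "data": {
  "motion": [
    {"dx": -0.05, "dy": 0, "dz": 0.05, "wx": 0, "wy": 0, "wz": 0, "hand": 1},
    {"dx": 0, "dy": 0, "dz": 0.05, "wx": 0, "wy": 0, "wz": 0, "hand": 1},
    {"dx": 0, "dy": 0, "dz": 0, "wx": 0, "wy": 0, "wz": 0, "hand": 1}
  ]
}}

```text
t: 11.02
tool_pos: [0.6021, -0.0292, 0.081]
eef_rot: [[-0.0, -0.117, 0.993], [-0.0, 0.993, 0.117], [-1.0, -0.0, -0.0]]
wrist_force: [-1.1, -1.3, -1.6]
grip_width: 0.0221
```

```bash
python3 - <<'E'
from h import *
s=sensors.get_state(); print(s["t"],s["tool_pos"],s["eef_rot"],s["wrist_force"],s["wrist_torque"])
cv2.imwrite("pics/w5.png",cv2.resize(cv2.convertScaleAbs(snapshot("wrist")[100:320,200:480,::-1],alpha=1.5),None,fx=2.7,fy=2.7,interpolation=2))
im=snapshot("side")[:,:,::-1];cv2.imwrite("pics/s5.png",cv2.resize(im[180:300,290:430],None,fx=5,fy=5,interpolation=2))
E
```

```text
11.025 [ 0.6021 -0.0292  0.081 ] [[-0.0002 -0.1168  0.9932]
 [-0.0003  0.9932  0.1168]
 [-1.     -0.0002 -0.0002]] [-1.0795 -1.2621 -1.5833] [-0.2037  0.3194 -0.0225]
```

View pics/w5.png

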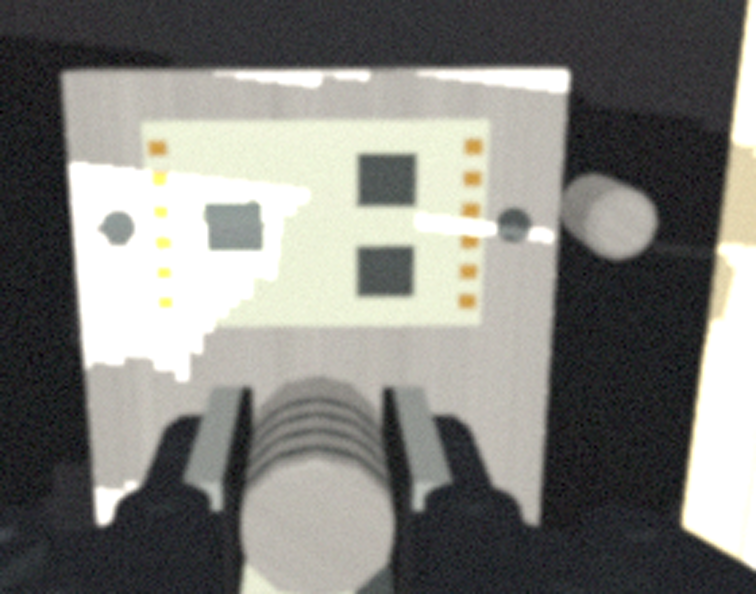

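View pics/s5.png

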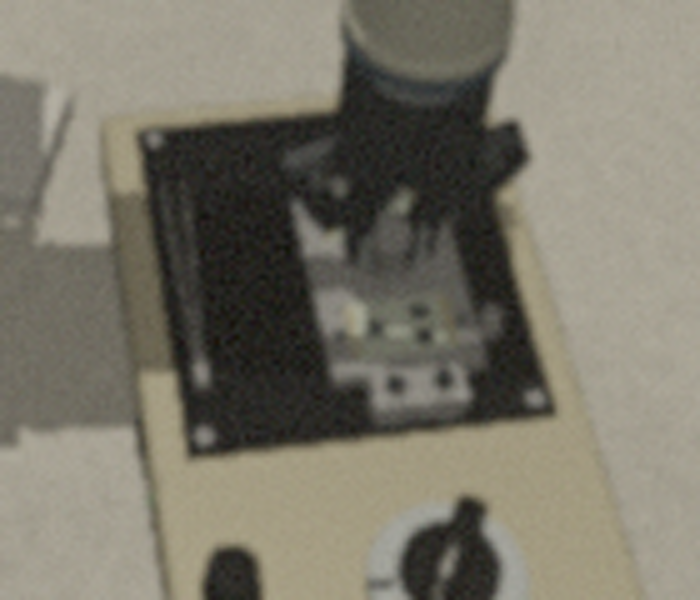

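Emit:
{"op": "carry_out", "data": {
  "motion": [
    {"dx": 0, "dy": 0, "dz": 0.05, "wx": 0, "wy": 0, "wz": 0, "hand": 1},
    {"dx": 0, "dy": 0, "dz": 0.05, "wx": 0, "wy": 0, "wz": 0, "hand": 1},
    {"dx": 0, "dy": 0, "dz": 0, "wx": 0, "wy": 0, "wz": 0, "hand": 1}
  ]
}}

```text
t: 11.5
tool_pos: [0.6032, -0.0288, 0.081]
eef_rot: [[0.0, -0.117, 0.993], [0.0, 0.993, 0.117], [-1.0, 0.0, 0.0]]
wrist_force: [-0.2, -0.5, -5.5]
grip_width: 0.0224
```

Emit:
{"op": "carry_out", "data": {
  "motion": [
    {"dx": 0, "dy": -0.1, "dz": 0, "wx": 0, "wy": 0, "wz": 0, "hand": 1},
    {"dx": 0, "dy": -0.1, "dz": 0, "wx": 0, "wy": 0, "wz": 0, "hand": 1},
    {"dx": 0, "dy": 0, "dz": 0, "wx": 0, "wy": 0, "wz": 0, "hand": 1}
  ]
}}

```text
t: 11.88
tool_pos: [0.6033, -0.031, 0.0812]
eef_rot: [[-0.0, -0.117, 0.993], [0.0, 0.993, 0.117], [-1.0, 0.0, -0.0]]
wrist_force: [-0.1, -0.2, -5.7]
grip_width: 0.0225
```

Emit:
{"op": "carry_out", "data": {
  "motion": [
    {"dx": 0.02, "dy": 0, "dz": 0.05, "wx": 0, "wy": 0, "wz": 0, "hand": 1},
    {"dx": 0, "dy": 0, "dz": 0.05, "wx": 0, "wy": 0, "wz": 0, "hand": 1},
    {"dx": 0, "dy": 0, "dz": 0, "wx": 0, "wy": 0, "wz": 0, "hand": 1}
  ]
}}

```text
t: 12.25
tool_pos: [0.6044, -0.0307, 0.0811]
eef_rot: [[0.0, -0.117, 0.993], [0.0, 0.993, 0.117], [-1.0, 0.0, 0.0]]
wrist_force: [1.1, -0.2, -6.0]
grip_width: 0.0221
```

Emit:
{"op": "carry_out", "data": {
  "motion": [
    {"dx": 0, "dy": 0, "dz": 0.05, "wx": 0, "wy": 0, "wz": 0, "hand": 1},
    {"dx": 0, "dy": 0, "dz": 0, "wx": 0, "wy": 0, "wz": 0, "hand": 1}
  ]
}}

```text
t: 12.5
tool_pos: [0.6047, -0.0307, 0.0811]
eef_rot: [[-0.0, -0.117, 0.993], [0.0, 0.993, 0.117], [-1.0, 0.0, -0.0]]
wrist_force: [-1.2, -0.7, -5.0]
grip_width: 0.0224
```

Emit:
{"op": "carry_out", "data": {
  "motion": [
    {"dx": 0.02, "dy": 0, "dz": 0.05, "wx": 0, "wy": 0, "wz": 0, "hand": 1},
    {"dx": 0, "dy": 0, "dz": 0.05, "wx": 0, "wy": 0, "wz": 0, "hand": 1},
    {"dx": 0, "dy": 0, "dz": 0, "wx": 0, "wy": 0, "wz": 0, "hand": 1}
  ]
}}

```text
t: 12.88
tool_pos: [0.6049, -0.0306, 0.081]
eef_rot: [[-0.002, -0.117, 0.993], [0.0, 0.993, 0.117], [-1.0, 0.0, -0.002]]
wrist_force: [-7.2, -0.2, 1.0]
grip_width: 0.0219
```

In contact with the pins (7 N in x, x at the predicted place). Now towards the end stop.

Emit:
{"op": "carry_out", "data": {
  "motion": [
    {"dx": 0, "dy": -0.1, "dz": 0, "wx": 0, "wy": 0, "wz": 0, "hand": 1},
    {"dx": 0, "dy": -0.05, "dz": 0, "wx": 0, "wy": 0, "wz": 0, "hand": 1},
    {"dx": 0, "dy": -0.05, "dz": 0, "wx": 0, "wy": 0, "wz": 0, "hand": 1},
    {"dx": 0, "dy": 0, "dz": 0, "wx": 0, "wy": 0, "wz": 0, "hand": 1}
  ]
}}

```text
t: 13.38
tool_pos: [0.605, -0.0318, 0.081]
eef_rot: [[-0.002, -0.116, 0.993], [0.001, 0.993, 0.116], [-1.0, 0.001, -0.002]]
wrist_force: [-6.5, 4.7, 1.9]
grip_width: 0.0224
```

Emit:
{"op": "carry_out", "data": {
  "motion": [
    {"dx": 0, "dy": -0.05, "dz": 0, "wx": 0, "wy": 0, "wz": 0, "hand": 1},
    {"dx": 0, "dy": -0.05, "dz": 0, "wx": 0, "wy": 0, "wz": 0, "hand": 1},
    {"dx": 0, "dy": 0, "dz": 0, "wx": 0, "wy": 0, "wz": 0, "hand": 1}
  ]
}}

```text
t: 13.75
tool_pos: [0.6051, -0.0327, 0.081]
eef_rot: [[-0.002, -0.117, 0.993], [0.001, 0.993, 0.117], [-1.0, 0.001, -0.002]]
wrist_force: [-5.6, 3.3, 1.2]
grip_width: 0.0223
```

Emit:
{"op": "carry_out", "data": {
  "motion": [
    {"dx": 0, "dy": -0.05, "dz": 0, "wx": 0, "wy": 0, "wz": 0, "hand": 1},
    {"dx": 0, "dy": -0.05, "dz": 0, "wx": 0, "wy": 0, "wz": 0, "hand": 1},
    {"dx": 0, "dy": 0, "dz": 0, "wx": 0, "wy": 0, "wz": 0, "hand": 1}
  ]
}}

```text
t: 14.12
tool_pos: [0.6052, -0.0329, 0.0811]
eef_rot: [[-0.002, -0.116, 0.993], [0.002, 0.993, 0.116], [-1.0, 0.003, -0.002]]
wrist_force: [-6.4, 9.5, 2.5]
grip_width: 0.0221
```

Emit:
{"op": "carry_out", "data": {
  "motion": [
    {"dx": 0, "dy": -0.05, "dz": 0, "wx": 0, "wy": 0, "wz": 0, "hand": 1},
    {"dx": 0, "dy": 0, "dz": 0, "wx": 0, "wy": 0, "wz": 0, "hand": 1}
  ]
}}

```text
t: 14.38
tool_pos: [0.6052, -0.033, 0.0811]
eef_rot: [[-0.002, -0.116, 0.993], [0.003, 0.993, 0.116], [-1.0, 0.003, -0.002]]
wrist_force: [-6.6, 11.0, 1.4]
grip_width: 0.0223
```

Both contacts show. Now a firm, steady push into the corner, held for over a second.

Emit:
{"op": "carry_out", "data": {
  "motion": [
    {"dx": 0, "dy": 0, "dz": 0.04, "wx": 0, "wy": 0, "wz": 0, "hand": 1},
    {"dx": 0, "dy": -0.02, "dz": 0.04, "wx": 0, "wy": 0, "wz": 0, "hand": 1},
    {"dx": 0, "dy": 0, "dz": 0, "wx": 0, "wy": 0, "wz": 0, "hand": 1},
    {"dx": 0, "dy": 0, "dz": 0, "wx": 0, "wy": 0, "wz": 0, "hand": 1}
  ]
}}

```text
t: 14.88
tool_pos: [0.6053, -0.033, 0.081]
eef_rot: [[-0.004, -0.116, 0.993], [0.003, 0.993, 0.116], [-1.0, 0.004, -0.003]]
wrist_force: [-9.7, 11.3, 5.6]
grip_width: 0.0218
```

Emit:
{"op": "carry_out", "data": {
  "motion": [
    {"dx": 0, "dy": 0, "dz": 0, "wx": 0, "wy": 0, "wz": 0, "hand": 1},
    {"dx": 0, "dy": 0, "dz": 0, "wx": 0, "wy": 0, "wz": 0, "hand": 1},
    {"dx": 0, "dy": 0, "dz": 0, "wx": 0, "wy": 0, "wz": 0, "hand": 1},
    {"dx": 0, "dy": 0, "dz": 0, "wx": 0, "wy": 0, "wz": 0, "hand": 1},
    {"dx": 0, "dy": 0, "dz": 0, "wx": 0, "wy": 0, "wz": 0, "hand": 1},
    {"dx": 0, "dy": 0, "dz": 0, "wx": 0, "wy": 0, "wz": 0, "hand": 1}
  ]
}}

```text
t: 15.62
tool_pos: [0.6053, -0.033, 0.081]
eef_rot: [[-0.004, -0.116, 0.993], [0.003, 0.993, 0.116], [-1.0, 0.004, -0.003]]
wrist_force: [-8.7, 12.1, 5.3]
grip_width: 0.0221
```

```bash
python3 - <<'E'
from h import *
s=sensors.get_state(); print(s["t"],s["tool_pos"],s["wrist_force"],s["wrist_torque"])
np.save("w6.npy",Tcam("wrist",s))
cv2.imwrite("pics/w6.png",cv2.resize(cv2.convertScaleAbs(snapshot("wrist")[100:320,200:480,::-1],alpha=1.5),None,fx=2.7,fy=2.7,interpolation=2))
im=snapshot("scene")[:,:,::-1];cv2.imwrite("pics/s6.png",cv2.resize(im[190:300,250:380],None,fx=5,fy=5,interpolation=2))
E
```

```text
15.625 [ 0.6053 -0.033   0.081 ] [-8.7407 12.1301  5.2735] [ 1.9056  1.3057 -0.1098]
```

View pics/w6.png

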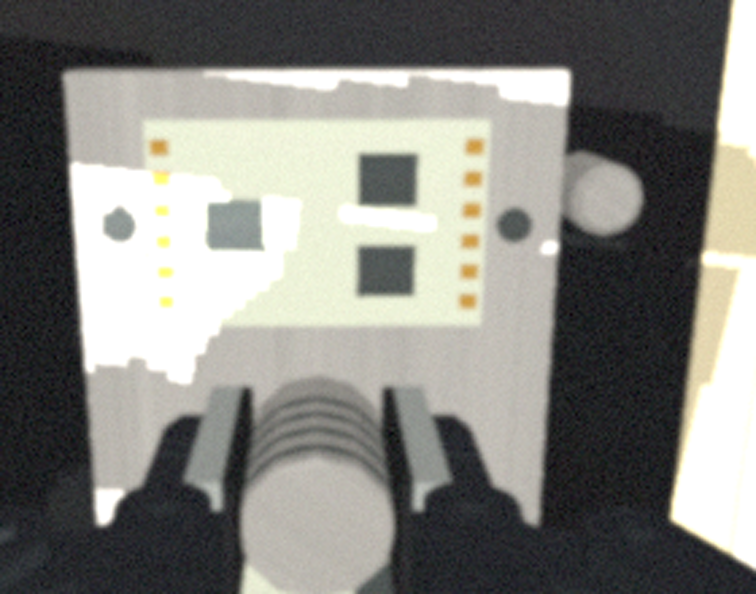

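View pics/s6.png

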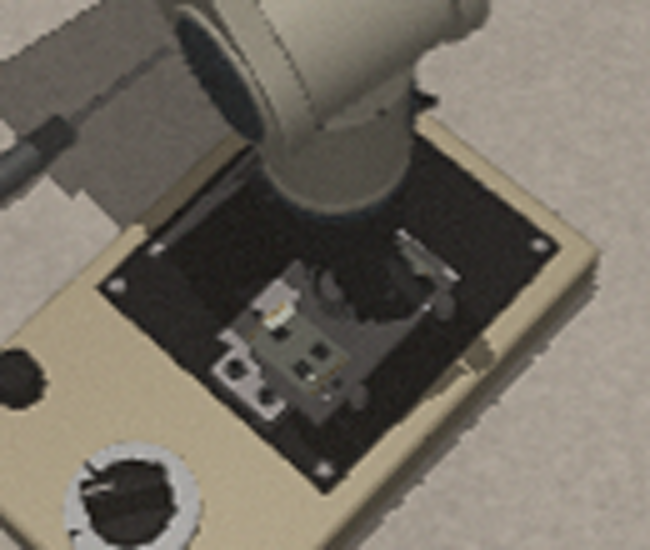

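The carrier looks home on both pins and the stop. I'll lower the grip so it can seat squarely on its own, press slightly more and hold.

Emit:
{"op": "carry_out", "data": {
  "motion": [
    {"dx": 0, "dy": 0, "dz": 0.03, "wx": 0, "wy": 0, "wz": 0, "hand": 1},
    {"dx": -0.02, "dy": 0, "dz": 0.03, "wx": 0, "wy": 0, "wz": 0, "hand": 1},
    {"dx": 0, "dy": 0, "dz": 0, "wx": 0, "wy": 0, "wz": 0, "hand": 1},
    {"dx": 0, "dy": 0, "dz": 0, "wx": 0, "wy": 0, "wz": 0, "hand": 1},
    {"dx": 0, "dy": 0, "dz": 0, "wx": 0, "wy": 0, "wz": 0, "hand": 1},
    {"dx": 0, "dy": 0, "dz": 0, "wx": 0, "wy": 0, "wz": 0, "hand": 1},
    {"dx": 0, "dy": 0, "dz": 0, "wx": 0, "wy": 0, "wz": 0, "hand": 1},
    {"dx": 0, "dy": 0, "dz": 0, "wx": 0, "wy": 0, "wz": 0, "hand": 1}
  ],
  "newtons": 30
}}

```text
t: 16.73
tool_pos: [0.6053, -0.0329, 0.0811]
eef_rot: [[-0.005, -0.116, 0.993], [0.003, 0.993, 0.116], [-1.0, 0.004, -0.004]]
wrist_force: [-12.3, 11.9, 4.1]
grip_width: 0.0222
```

Emit:
{"op": "carry_out", "data": {
  "motion": [
    {"dx": 0, "dy": 0.04, "dz": -0.04, "wx": 0, "wy": 0, "wz": 0, "hand": 1},
    {"dx": 0, "dy": 0.03, "dz": -0.03, "wx": 0, "wy": 0, "wz": 0, "hand": 1},
    {"dx": 0, "dy": 0, "dz": 0, "wx": 0, "wy": 0, "wz": 0, "hand": 0.6},
    {"dx": 0, "dy": 0, "dz": 0, "wx": 0, "wy": 0, "wz": 0, "hand": 0.4},
    {"dx": 0, "dy": 0, "dz": 0, "wx": 0, "wy": 0, "wz": 0, "hand": 0.4},
    {"dx": -0.5, "dy": 0, "dz": 0, "wx": 0, "wy": 0, "wz": 0, "hand": 0.4},
    {"dx": 0, "dy": 0, "dz": 0, "wx": 0, "wy": 0, "wz": 0, "hand": 0.4}
  ]
}}

```text
t: 17.6
tool_pos: [0.6075, -0.0346, 0.0867]
eef_rot: [[0.001, -0.117, 0.993], [-0.0, 0.993, 0.117], [-1.0, -0.0, 0.001]]
wrist_force: [0.7, -0.6, -0.2]
grip_width: 0.0513
```

Emit:
{"op": "carry_out", "data": {
  "motion": [
    {"dx": -3, "dy": 0, "dz": 0, "wx": 0, "wy": 0, "wz": 0, "hand": 0.2},
    {"dx": -5, "dy": 0, "dz": 0, "wx": 0, "wy": 0, "wz": 0, "hand": 0},
    {"dx": -5, "dy": -3, "dz": 0, "wx": 0, "wy": 0, "wz": 0, "hand": 0},
    {"dx": -2, "dy": -4, "dz": 0, "wx": 0, "wy": 0, "wz": 0, "hand": 0},
    {"dx": 0, "dy": -3, "dz": 0, "wx": 0, "wy": 0, "wz": 0, "hand": 0},
    {"dx": 0, "dy": 0, "dz": 0, "wx": 0, "wy": 0, "wz": 0, "hand": 0}
  ]
}}

```text
t: 18.35
tool_pos: [0.6188, -0.1357, 0.2364]
eef_rot: [[0.001, -0.114, 0.993], [-0.0, 0.993, 0.114], [-1.0, -0.001, 0.001]]
wrist_force: [-0.4, 0.0, -1.0]
grip_width: 0.0853
```

```bash
python3 - <<'E'
from h import *
s=sensors.get_state(); print(s["t"],s["tool_pos"],s["eef_rot"],s["wrist_force"])
np.save("w7.npy",Tcam("wrist",s))
cv2.imwrite("pics/w7.png",cv2.resize(snapshot("wrist")[:,:,::-1],None,fx=1.25,fy=1.25,interpolation=2))
im=snapshot("scene")[:,:,::-1];cv2.imwrite("pics/s7f.png",im);cv2.imwrite("pics/s7.png",cv2.resize(im[190:320,235:380],None,fx=4.5,fy=4.5,interpolation=2))
E
```

```text
18.35 [ 0.6188 -0.1357  0.2364] [[ 0.0008 -0.1144  0.9934]
 [-0.0005  0.9934  0.1144]
 [-1.     -0.0006  0.0007]] [-0.43    0.0161 -0.96  ]
```

View pics/w7.png

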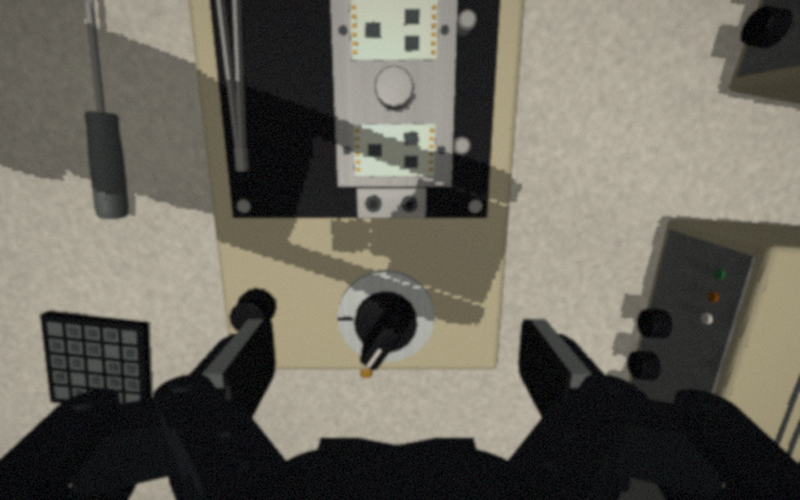

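View pics/s7.png

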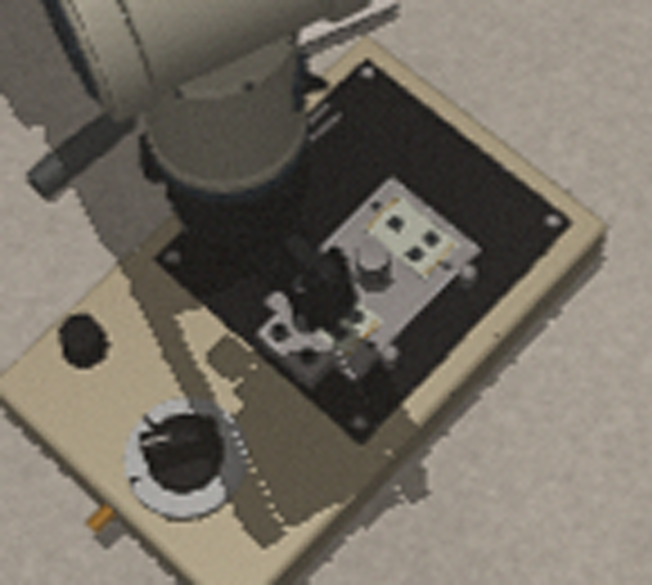

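```bash
python3 - <<'E'
import cv2
im=cv2.resize(cv2.imread("pics/w7.png"),(640,400),interpolation=cv2.INTER_AREA)
cv2.imwrite("pics/w7k.png",cv2.resize(cv2.convertScaleAbs(im[200:310,240:380],alpha=1.8),None,fx=5.5,fy=5.5,interpolation=2))
a=cv2.imread("pics/scene0.png");b=cv2.imread("pics/side0.png")
x=cv2.resize(a[270:315,255:300],None,fx=8,fy=8,interpolation=2)
y=cv2.resize(b[270:315,358:403],None,fx=8,fy=8,interpolation=2)
import numpy as np
cv2.imwrite("pics/k0.png",cv2.convertScaleAbs(np.hstack([x,y]),alpha=1.3))
E
```

```text
(no output)
```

View pics/w7k.png

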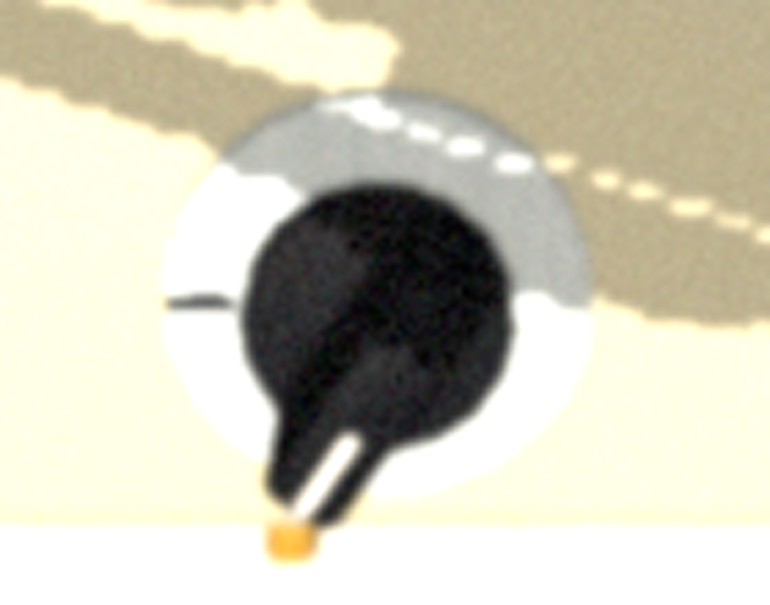

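View pics/k0.png

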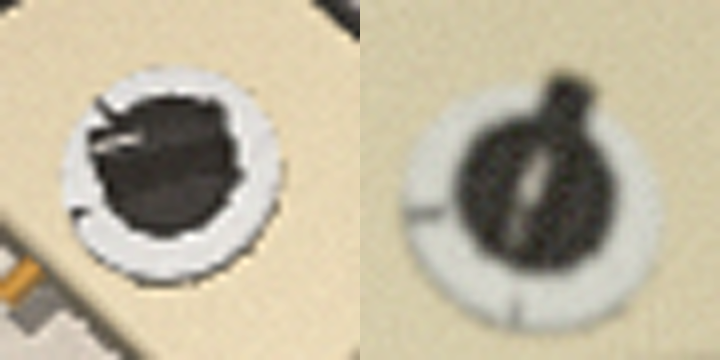

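```bash
python3 - <<'E'
from h import *
T=np.load("w7.npy")
psi=.117
g=lambda uv,z:ray(cr(uv,240,200,5.5),z,"wrist",T)
for z in(.085,.095,.105):
    P=g([(350,437),(300,512)],z); d=(P[1]-P[0])[:2]; a=np.arctan2(d[1],d[0])%(2*np.pi); print(z,P,np.linalg.norm(d),"world deg",np.degrees(a),"turn",np.pi+1.2-(a-psi))
print("bezel",g([(378,297)],.057)); print("skirt",g([(378,315)],.068))
# side/scene line of pointer, z .1
for n,u in(("scene",cr([(140,136),(92,148)],255,270,8)),("side",cr([(540-360,160),(518-360,245)],358,270,8))):
    P=ray(u,.098,n); d=(P[1]-P[0])[:2]; a=np.arctan2(d[1],d[0])%(2*np.pi); print(n,P,np.linalg.norm(d),np.degrees(a),"turn",np.pi+1.2-(a-psi))
# loupe & carrier features
print("loupe",ray(np.array([(252,305)])/1.25,.083,"wrist",T), ray(cr([(143,372)],225,190,5),.083,"scene"))
# carrier corners
k=np.array([(337,187),(456,187)])/1.25
print(ray(k,.074,"wrist",T), "post",ray(np.array([(395,86)])/1.25,.108,"wrist",T))
E
```

```text
0.085 [[ 0.6171 -0.2267  0.085 ]
 [ 0.6095 -0.2429  0.085 ]] 0.01783682423625383 world deg 245.05832813862372 turn 0.18151796813814247
0.095 [[ 0.6169 -0.2213  0.095 ]
 [ 0.6096 -0.2369  0.095 ]] 0.017230119648845757 world deg 245.05832813862372 turn 0.18151796813814247
0.105 [[ 0.6168 -0.2159  0.105 ]
 [ 0.6097 -0.2309  0.105 ]] 0.016623415061437632 world deg 245.0583281386236 turn 0.18151796813814425
bezel [[ 0.6198 -0.2114  0.057 ]]
skirt [[ 0.6199 -0.2101  0.068 ]]
scene [[ 0.6121 -0.2135  0.098 ]
 [ 0.6042 -0.2294  0.098 ]] 0.017745197795748794 243.52351027948455 turn 0.20830559319853137
side [[ 0.6151 -0.213   0.098 ]
 [ 0.6054 -0.2404  0.098 ]] 0.029094827214276246 250.42097312860506 turn 0.08792215644738999
loupe [[ 0.5152 -0.2016  0.083 ]] [[ 0.5127 -0.2116  0.083 ]]
[[ 0.5727 -0.1045  0.074 ]
 [ 0.6601 -0.0944  0.074 ]] post [[ 0.608  -0.0346  0.108 ]]
```

Knob estimate: axis about (0.619, -0.2095), pointer at about 245° in the world, turn about 0.19, bar top near z = 0.10. I'll go over it with the jaws across the bar.

Emit:
{"op": "carry_out", "data": {
  "motion": [
    {"dx": 0, "dy": -3.7, "dz": -0.4, "wx": 0, "wy": 0, "wz": 0, "hand": 0},
    {"dx": 0, "dy": -3.6, "dz": -0.4, "wx": 0, "wy": 0, "wz": 0, "hand": 0},
    {"dx": 2, "dy": 0, "dz": 0, "wx": 0.14, "wy": 0, "wz": 0, "hand": 0},
    {"dx": 2, "dy": 0, "dz": 0, "wx": 0.14, "wy": 0, "wz": 0, "hand": 0},
    {"dx": 2, "dy": 0, "dz": 0, "wx": 0.14, "wy": 0, "wz": 0, "hand": 0},
    {"dx": 0.5, "dy": 0, "dz": 0, "wx": 0.13, "wy": 0, "wz": 0, "hand": 0},
    {"dx": 0, "dy": 0, "dz": 0, "wx": 0, "wy": 0, "wz": 0, "hand": 0}
  ]
}}

```text
t: 19.32
tool_pos: [0.6188, -0.2059, 0.1702]
eef_rot: [[-0.002, 0.418, 0.909], [0.001, 0.909, -0.418], [-1.0, 0.0, -0.002]]
wrist_force: [0.7, -0.3, 1.2]
grip_width: 0.0853
```

```bash
python3 - <<'E'
from h import *
s=sensors.get_state(); print(s["t"],s["tool_pos"],s["eef_rot"],s["wrist_force"])
T=Tcam("wrist",s);np.save("w8.npy",T)
P=[[.619,-.2095,.1],[.619,-.2095,.067]]; print(proj(P,"wrist",T))
cv2.imwrite("pics/w8.png",cv2.resize(cv2.convertScaleAbs(snapshot("wrist")[:,:,::-1],alpha=1.5),None,fx=1.25,fy=1.25,interpolation=2))
E
```

```text
19.325 [ 0.6188 -0.2059  0.1702] [[-0.0017  0.4178  0.9086]
 [ 0.0008  0.9086 -0.4178]
 [-1.      0.     -0.0018]] [ 0.6751 -0.2692  1.2184]
[[318.4248 223.0871]
 [318.3547 209.5012]]
```

View pics/w8.png

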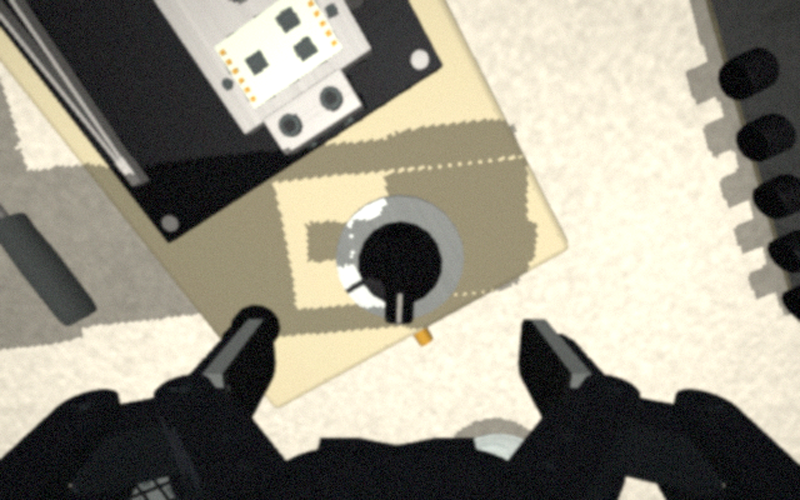

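The bar is vertical in the wrist picture (white line at 399,305) and lies midway between the fingers. The loupe is clear of the left finger. I'm descending on the knob.

Emit:
{"op": "carry_out", "data": {
  "motion": [
    {"dx": 3, "dy": -0.33, "dz": 0.15, "wx": 0, "wy": 0, "wz": 0, "hand": 0.4},
    {"dx": 3, "dy": 0, "dz": 0, "wx": 0, "wy": 0, "wz": 0, "hand": 0.4},
    {"dx": 2.5, "dy": 0, "dz": 0, "wx": 0, "wy": 0, "wz": 0, "hand": 0.4},
    {"dx": 0.9, "dy": 0, "dz": 0, "wx": 0, "wy": 0, "wz": 0, "hand": 0.4},
    {"dx": 0, "dy": 0, "dz": 0, "wx": 0, "wy": 0, "wz": 0, "hand": 0.4}
  ]
}}

```text
t: 20.0
tool_pos: [0.6193, -0.2106, 0.0772]
eef_rot: [[-0.0, 0.418, 0.908], [0.0, 0.908, -0.418], [-1.0, 0.0, -0.0]]
wrist_force: [0.4, -0.5, 0.2]
grip_width: 0.0513
```

Emit:
{"op": "carry_out", "data": {
  "motion": [
    {"dx": 0, "dy": 0, "dz": 0, "wx": 0, "wy": 0, "wz": 0, "hand": 0.7},
    {"dx": 0, "dy": 0, "dz": 0, "wx": 0, "wy": 0, "wz": 0, "hand": 1},
    {"dx": 0, "dy": 0, "dz": 0, "wx": 0, "wy": 0, "wz": 0, "hand": 1},
    {"dx": 0, "dy": 0, "dz": 0, "wx": 0, "wy": 0, "wz": 0, "hand": 1}
  ],
  "newtons": 40
}}

```text
t: 20.5
tool_pos: [0.6189, -0.2107, 0.0784]
eef_rot: [[-0.0, 0.42, 0.908], [0.0, 0.908, -0.42], [-1.0, 0.0, -0.0]]
wrist_force: [-4.4, 2.4, 7.2]
grip_width: 0.0155
```

Emit:
{"op": "carry_out", "data": {
  "motion": [
    {"dx": 0, "dy": 0, "dz": 0, "wx": 0.06, "wy": 0, "wz": 0, "hand": 1},
    {"dx": 0, "dy": 0, "dz": 0, "wx": 0.12, "wy": 0, "wz": 0, "hand": 1},
    {"dx": 0, "dy": 0, "dz": 0, "wx": 0.12, "wy": 0, "wz": 0, "hand": 1},
    {"dx": 0, "dy": 0, "dz": 0, "wx": 0.12, "wy": 0, "wz": 0, "hand": 1},
    {"dx": 0, "dy": 0, "dz": 0, "wx": 0.12, "wy": 0, "wz": 0, "hand": 1},
    {"dx": 0, "dy": 0, "dz": 0, "wx": 0.12, "wy": 0, "wz": 0, "hand": 1},
    {"dx": 0, "dy": 0, "dz": 0, "wx": 0.12, "wy": 0, "wz": 0, "hand": 1},
    {"dx": 0, "dy": 0, "dz": 0, "wx": 0.12, "wy": 0, "wz": 0, "hand": 1},
    {"dx": 0, "dy": 0, "dz": 0, "wx": 0.12, "wy": 0, "wz": 0, "hand": 1},
    {"dx": 0, "dy": 0, "dz": 0, "wx": 0, "wy": 0, "wz": 0, "hand": 1}
  ]
}}

```text
t: 21.75
tool_pos: [0.619, -0.2111, 0.0784]
eef_rot: [[-0.0, 0.993, 0.116], [-0.0, 0.116, -0.993], [-1.0, -0.0, 0.0]]
wrist_force: [-4.4, 0.5, 7.4]
grip_width: 0.0153
```

```bash
python3 - <<'E'
from h import *
s=sensors.get_state(); R=s["eef_rot"]; print(s["t"],s["tool_pos"],s["wrist_force"],s["wrist_torque"],np.degrees(np.arctan2(R[1,2],R[0,2])))
a=np.arctan2(R[1,2],R[0,2])+np.pi*1.5; print("turn",np.pi+1.2-(a-.117))
T=Tcam("wrist",s);np.save("w9.npy",T)
cv2.imwrite("pics/w9.png",cv2.resize(cv2.convertScaleAbs(snapshot("wrist")[:,:,::-1],alpha=1.5),None,fx=1.25,fy=1.25,interpolation=2))
E
```

```text
21.75 [ 0.619  -0.2111  0.0784] [-4.3726  0.4623  7.3598] [-0.0064  0.7684 -0.0386] -83.33642820685162
turn 1.2006987322665386
```

View pics/w9.png

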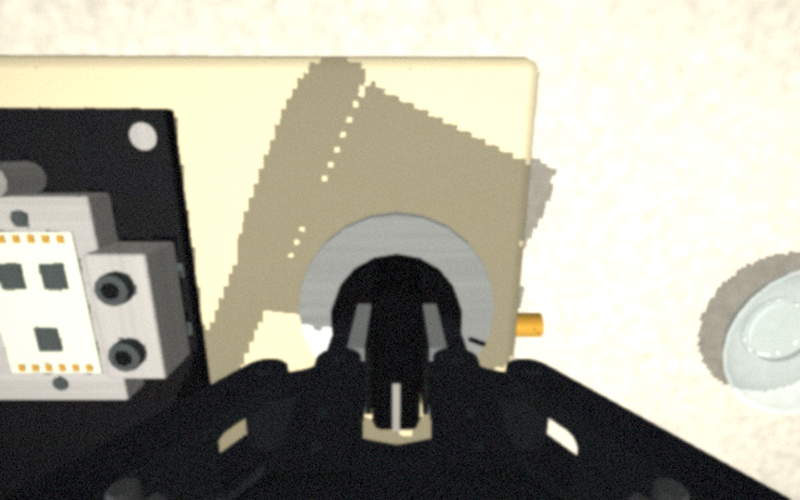

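The bar is now along the stage's x axis, with the white line (397,405) pointing towards the robot. The computed turn is 1.20. Pulling up.

Emit:
{"op": "carry_out", "data": {
  "motion": [
    {"dx": -0.1, "dy": 0, "dz": 0, "wx": 0, "wy": 0, "wz": 0, "hand": 1},
    {"dx": -0.2, "dy": 0, "dz": 0, "wx": 0, "wy": 0, "wz": 0, "hand": 1},
    {"dx": -0.2, "dy": 0, "dz": 0, "wx": 0, "wy": 0, "wz": 0, "hand": 1},
    {"dx": -0.2, "dy": 0, "dz": 0, "wx": 0, "wy": 0, "wz": 0, "hand": 1},
    {"dx": -0.2, "dy": 0, "dz": 0, "wx": 0, "wy": 0, "wz": 0, "hand": 1},
    {"dx": -0.2, "dy": 0, "dz": 0, "wx": 0, "wy": 0, "wz": 0, "hand": 1},
    {"dx": 0, "dy": 0, "dz": 0, "wx": 0, "wy": 0, "wz": 0, "hand": 1}
  ],
  "newtons": 60
}}

```text
t: 22.68
tool_pos: [0.619, -0.211, 0.0883]
eef_rot: [[-0.0, 0.993, 0.118], [-0.0, 0.118, -0.993], [-1.0, -0.0, 0.0]]
wrist_force: [-4.7, -4.4, -2.4]
grip_width: 0.0151
```

Emit:
{"op": "carry_out", "data": {
  "motion": [
    {"dx": -0.1, "dy": 0, "dz": 0, "wx": 0, "wy": 0, "wz": 0, "hand": 1},
    {"dx": -0.1, "dy": 0, "dz": 0, "wx": 0, "wy": 0, "wz": 0, "hand": 1},
    {"dx": 0, "dy": 0, "dz": 0, "wx": 0, "wy": 0, "wz": 0, "hand": 1}
  ]
}}

```text
t: 23.05
tool_pos: [0.6189, -0.2109, 0.0888]
eef_rot: [[-0.001, 0.993, 0.118], [-0.0, 0.118, -0.993], [-1.0, -0.001, -0.0]]
wrist_force: [0.3, -5.6, -16.5]
grip_width: 0.0151
```

It reached the upper stop: 10.4 mm of rise, pull force up to 16 N. I'll relieve it, release and retreat.

Emit:
{"op": "carry_out", "data": {
  "motion": [
    {"dx": 0.1, "dy": 0, "dz": 0, "wx": 0, "wy": 0, "wz": 0, "hand": 1},
    {"dx": 0, "dy": 0, "dz": 0, "wx": 0, "wy": 0, "wz": 0, "hand": 0.7},
    {"dx": 0, "dy": 0, "dz": 0, "wx": 0, "wy": 0, "wz": 0, "hand": 0.5},
    {"dx": 0, "dy": 0, "dz": 0, "wx": 0, "wy": 0, "wz": 0, "hand": 0.4},
    {"dx": 0, "dy": 0, "dz": 0, "wx": 0, "wy": 0, "wz": 0, "hand": 0.4},
    {"dx": -2, "dy": 0, "dz": 0, "wx": 0, "wy": 0, "wz": 0, "hand": 0.4},
    {"dx": -5, "dy": 0, "dz": 0, "wx": 0, "wy": 0, "wz": 0, "hand": 0.4},
    {"dx": -5, "dy": -3, "dz": 0, "wx": 0, "wy": 0, "wz": 0, "hand": 0.4},
    {"dx": -3, "dy": -4, "dz": 0, "wx": 0, "wy": 0, "wz": 0, "hand": 0.4},
    {"dx": 0, "dy": 0, "dz": 0, "wx": 0, "wy": 0, "wz": 0, "hand": 0.4}
  ]
}}

```text
t: 24.3
tool_pos: [0.5492, -0.2199, 0.2435]
eef_rot: [[0.005, 0.993, 0.116], [-0.002, 0.116, -0.993], [-1.0, 0.005, 0.003]]
wrist_force: [0.6, -0.5, -0.2]
grip_width: 0.0514
```

```bash
python3 - <<'E'
from h import *
s=sensors.get_state(); R=s["eef_rot"]; print(s["t"],s["tool_pos"],s["wrist_force"])
T=Tcam("wrist",s);np.save("w10.npy",T)
cv2.imwrite("pics/w10f.png",snapshot("wrist")[:,:,::-1])
im=cv2.imread("pics/w10f.png");cv2.imwrite("pics/w10.png",cv2.resize(cv2.convertScaleAbs(im,alpha=1.5),None,fx=1.25,fy=1.25,interpolation=2))
im=snapshot("side")[:,:,::-1];cv2.imwrite("pics/d10f.png",im);cv2.imwrite("pics/d10.png",cv2.resize(im[180:335,290:430],None,fx=3.8,fy=3.8,interpolation=2))
im=snapshot("scene")[:,:,::-1];cv2.imwrite("pics/s10f.png",im);cv2.imwrite("pics/s10.png",cv2.resize(im[190:340,215:385],None,fx=4,fy=4,interpolation=2))
E
```

```text
24.3 [ 0.5492 -0.2199  0.2435] [ 0.647  -0.5358 -0.2117]
```

View pics/w10.png

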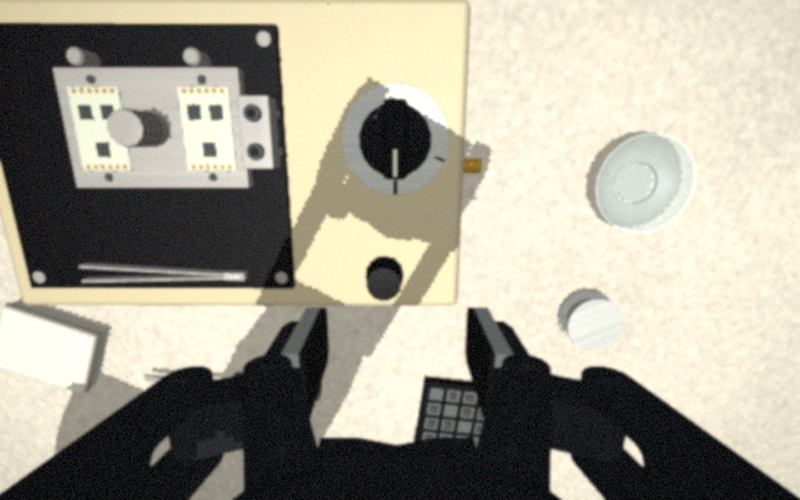

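View pics/s10.png

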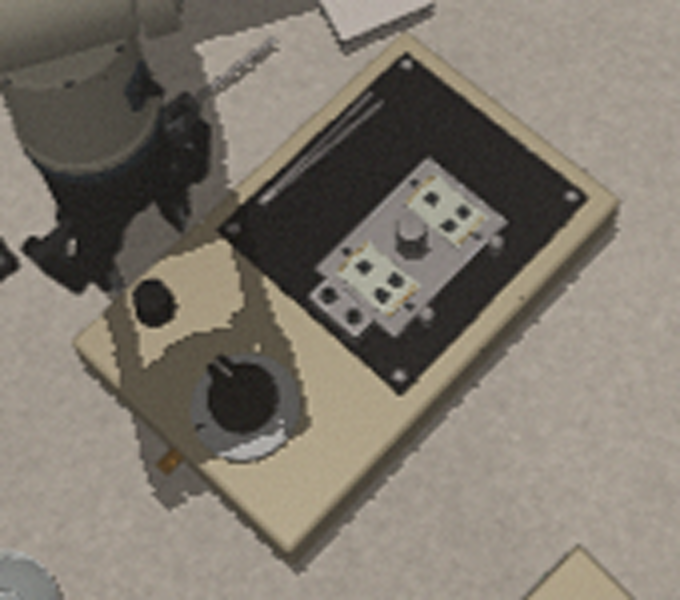

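View pics/d10.png

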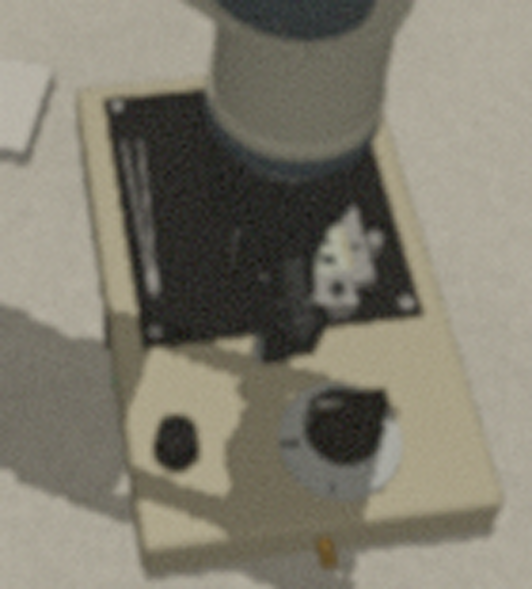

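```bash
python3 - <<'E'
import cv2
im=cv2.imread("pics/w10f.png");cv2.imwrite("pics/w11.png",cv2.resize(cv2.convertScaleAbs(im[20:165,20:240],alpha=1.3),None,fx=3.6,fy=3.6,interpolation=2))
E
```

```text
(no output)
```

View pics/w11.png

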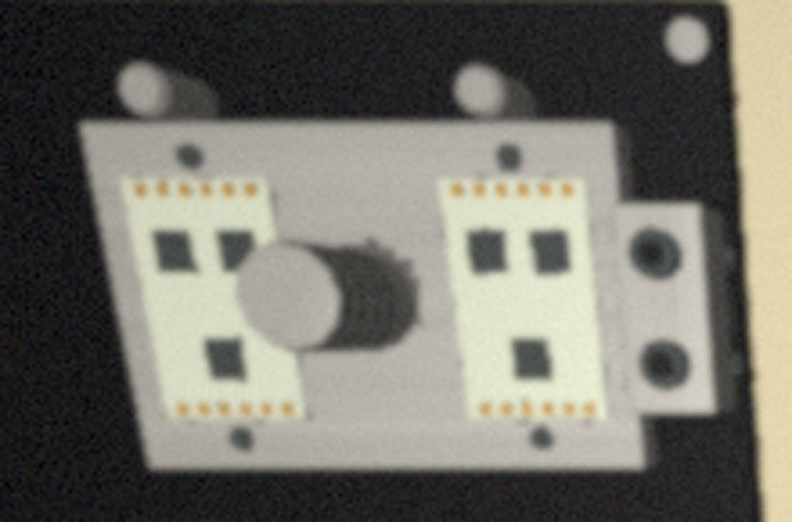

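The long edge lies evenly against both pins (140,90 and 480,90) and the short end is flush on the stop (615,300). The pointer is on the long mark and the bystanders are in place. The arm is clear, so I'm handing in.

```bash
python3 -c "
from bench import ticket; print(ticket.sign_off())"
```

```text
the job is handed in; nothing more can be done
None
```

I loaded the carrier onto the work plate, pressed it into the corner on pins and stop, turned the hold knob to the long mark and pulled it up to lock. I handed the job in at about 24.5 s of the 54 s allowed; no verdict was reported.

- **Carrier:** I picked up the steel-grey carrier by its post and left the yellow, pink and green look-alikes alone. After sliding it home on both pins and the end stop, I pressed it there for about 2 s. The wrist force was about 9–12 N towards the pins and 12 N towards the stop.
- **Hold knob:** It went from about 0.18 to 1.20 rad while still pushed in. I then pulled it up about 10 mm, until the force rose to 16 N at the upper stop.
- **Last checks:** The final pictures show the carrier square, touching both pins and the stop, and released. The pointer is on the long mark, the bystanders in view are where they were, and the arm is clear with the wrist force near zero.

**Checks that failed or disagreed:**
- My first two move calls were refused because every row needs all its keys, so nothing moved.
- The side camera read the knob's starting turn as 0.09 rad, against 0.18 from the wrist and 0.21 from the scene camera. I used the wrist value, and the final pointer position agrees with it.
- I inferred the contact forces on pins and stop from the wrist sensor, and the knob's lift from the tool's rise; neither was measured directly.

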